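# Load the tube rack and repack the tote

### The job

Get the rack of capped tubes that stands behind the two bottles in the carrying tote: first stand both bottles on the steel drip tray, then set the rack down in the empty nest on the liquid handler's deck. Put the long foam brick into the gap that the rack leaves behind so that nothing can shift, and only then stand each bottle back in its own place, where it stood in the tote. Keep bottles and rack upright, set everything down without dropping it, and leave the microplate, the little jar and the foam offcut alone.

Things in the scene. Friction and masses are not known exactly. Their poses are not given: they have to be found in the camera images.
- tote: Open grey plastic tote, fixed, 141 (x) by 168 (y) by 45 high, walls and floor 5 thick; rim and folded handles stick out 10 at the sides. Origin: centre of underside; x points to its back, away from the robot, yaw within 0.25 rad. Bottles stand in front, centres near x -28, y +37 and -37 (either way round), the rack behind. The foam belongs on the floor at x 34, y 0, its length along y
- tray: Low stainless steel drip tray, fixed to the bench: 150 (x) by 230 (y), rim 14 high and 3 thick, floor 3 thick. Origin: centre of its underside, y along its length. Room for both bottles side by side, for example at y +50 and y -50
- nest: Empty dark steel rack nest in the deck's front row, fixed: 85.5 (x) by 127.8 (y), rim 14 high, pocket 62 by 120 with its floor 6 above the origin. Origin: centre of underside, 12 above the bench (on the deck plate); y along its length. Neighbour slots, 132.5 away along y, hold the microplate and a black tip box 64 high; things in the row behind are up to 44 high
- rack: White tube rack with ten yellow-capped tubes fixed in it, 44 (x) by 105 (y): base plate, end walls and a solid top block from 52 to 80 above the underside; caps in two rows reach 99. About 0.3 kg. Origin: centre of underside, y along its length. Grasp across the 44 mm at the top block, about 68 up. Starts on the tote's floor, parallel to it
- foam: Long grey foam brick, 50 (x) by 136 (y) by 72 high, 40 g, standing on the bench. Origin: centre of its underside, y along its length. Grasp it across the 50 mm width, high up (50 above the underside clears the tote's walls)
- bottle_square: White plastic bottle with a square body 60 by 60 and 106 high (in the tote its sides are parallel to the tote's), neck, then a round cap 42 in diameter from 124 to 152 above the underside. About 0.4 kg. Origin: centre of its underside, z up. Grasp it at the cap, about 138 above the underside
- bottle_round: White plastic bottle with a round body 58 in diameter, straight up to 112, sloping shoulder, then a round cap 38 in diameter from 138 to 168 above the underside. About 0.38 kg. Origin: centre of its underside, z up. Grasp it at the cap, about 153 above the underside
- plate: Bystander: white 96-well microplate lying loose in a front slot of the deck, 85.5 by 127.8 by 14 high, origin at the centre of its underside. Must not be moved
- jar: Bystander: little amber jar with a black lid, 36 in diameter, 45 high, standing on the bench about 85 mm behind the foam brick. Origin at the centre of its underside. Must not be moved
- offcut: Bystander: short foam offcut 45 by 50 by 35 high, too small for the gap, lying on the bench about 90 mm in front of the foam brick. Origin at the centre of its underside. Must not be moved
Mind the look-alikes: they are no part of the job. What is shaped like the tote but green or orange is not meant.

How it is judged:
By the outcome, as a careful person would: the job done as asked, in the order asked, and still so for the second after the job is handed in, with the robot touching nothing.
It also fails if it takes over 141 s, if anything falls off the work surface, if the arm or the gripper's body presses on something with over 40 N, if the wrist force passes 120 N, or if a joint passes its speed limit or range.

### The arm

A 6-joint arm with a two-finger parallel gripper is mounted at the origin on the work surface. World frame = base frame: x ahead of the robot, y to its left, z up, the work surface at z = 0. Lengths are in mm, angles in rad, forces in N, time in s.
With the tool pointing down it reaches from about 200 to 875 mm from the base axis. Payload 3.4 kg.
Tool frame: the origin (TCP) lies between the finger pads; the fingertips stand ahead of it and the grasp point (between the pads) lies 8 mm behind it (r.finger_overhang is the y of the fingertips in the tool frame, in mm); y points along the fingers, x is the direction in which the jaws open and shut, and the axes are right-handed (so a half turn about y gives the same grasp; the last joint's range is limited). The gripper opens to 94 mm and grips with 3 to 60 N. Pads are 16 mm wide; open, the fingers measure 119 mm over their backs; the gripper's body (75 mm by 177 mm) begins 78 mm behind the grasp point.
Start: joints at [1.125, 0.276, 1.505, -0, 1.361, -0.121], TCP at [183.512, 544.966, 216.493] pointing down, gripper open.
Joint ranges: [-2.89, 2.89], [-0.75, 2.08], [0.22, 2.7], [-1.18, 4.32], [0.11, 2.71], [-2.7, 2.7]. Speed limits (rad/s): [2.57, 2.57, 3.14, 3.14, 3.14, 3.14].

### API

Orientations are given as a unit quaternion [w, x, y, z].
In Python, from cell import r, cams, ticket gives the robot as it stands.
- The arm moves only by the shell command python3 -m inch 'ROWS' [FORCE]. ROWS is JSON, one flat list of numbers, 7 for each row, row after row: the finger opening in mm, from 0 to 94, then the shift along the tool's x, y, z in mm, then the turn, a rotation vector about the tool's x, y, z in rad. In form: [grip, dx, dy, dz, ax, ay, az, grip, dx, dy, dz, ax, ay, az, ...]. A call has exactly 8 rows; each row shifts and turns the commanded pose from where the row before left it, along the tool's axes as they then stand; what a row does not reach is not made up. A row lasts 1/12 s, in which the tool goes at most 41.7 mm and 7.16 degrees, less where a joint would pass 70% of its speed; a pose out of reach is approached as far as the arm can. A call is refused whole if a number of a shift passes 41.7 or a number of a turn 0.125, either way. A call with a gripper value outside its range is refused whole. The fingers move at their own pace and stop on an object; FORCE is the grip in N (left out, the last holds). Time passes only in rows, so rows that do not move let the fingers close, or fill a call up. It gives the time, the measured TCP pose, the force and the opening at its end, in the units of the state.
- r.read_state(): the state, without advancing time (a new reading comes with each control period).
- cams.grab_frame(name): name is "side" or "top" or "wrist"; returns a dict with "color" (420x560x3 uint8, red, green, blue), "fx", "fy", "cx", "cy" (pixels), "R" (3x3) and "t" (3): a world point X has camera coordinates R X + t; the wrist camera has in their place "mount" (4x4, takes a point from camera to tool coordinates, whose origin is the TCP and whose axes are the tool frame's). Camera axes: x right, y down, z forward; pixel columns grow to the right and rows downward; lengths in mm; the calibration is good to about 2 mm. A picture is of the moment at which its call begins: read the wrist's pose just before it. There is no depth.
- ticket.close_job(): hands the job in, once; it reports no verdict.
The state is a dict: "time_s": time; "joint_pos": joint angles; "joint_velocities": joint speeds; "joint_efforts": joint torques, N m; "ee_pos": TCP position; "orientation": TCP orientation; "ft_force": force on the tool from outside, world axes, zero at the start; "wrist_torque": the same for the moment, N m; "finger_gap": finger opening in mm.
Only numpy, scipy, OpenCV 4.12 (cv2) and the standard library are available. Lean on these libraries where they do the work, as an engineer would, in place of code of your own. Each camera call takes 0.05 s, during which the arm holds its last target.

## Working session

There is one attempt and no reset: what is moved stays moved. The work goes in short steps, Python scripts to look and compute and a shell command to move; the robot and the scene stay as the last step left them, time stands still between calls to the robot, and variables do not carry over. Pictures are saved under pics/ and viewed, and the job is handed in when it is done.

```bash
ls -la; mkdir -p pics
python3 - <<'E'
from cell import r,cams,ticket
import cv2
print(r.read_state(), r.finger_overhang)
for n in ["side","top","wrist"]:
    f=cams.grab_frame(n); cv2.imwrite(f"pics/{n}0.png",f["color"][:,:,::-1])
    print(n,{k:v for k,v in f.items() if k!="color"})
E
```

```text
total 12
drwxr-xr-x  3 agent agent 4096 Dec  6 05:04 .
drwxr-xr-x 23 root  root  4096 Dec  6 05:04 ..
drwxr-xr-x  2 agent agent 4096 Dec  6 05:04 pics
{'time_s': 0.0, 'joint_pos': array([ 1.12499578e+00,  2.76620426e-01,  1.50614879e+00, -1.61023550e-05,
        1.36070509e+00, -1.20960336e-01]), 'joint_velocities': array([ 0.00165872, -0.00039022,  0.00134245, -0.00039647,  0.00014908,
       -0.00021456]), 'joint_efforts': array([-9.63979829e-06, -4.04585159e+01, -2.37232429e+01,  7.00285030e-02,
        3.42823262e-02, -1.38687537e-04]), 'ee_pos': array([183.25944554, 544.4189811 , 215.58400529]), 'orientation': array([-0.57394693,  0.57459693,  0.41198623, -0.41314723]), 'ft_force': array([ 0.45698329, -0.19716981, -0.61681211]), 'wrist_torque': array([ 0.04353959, -0.0006383 ,  0.04576396]), 'finger_gap': 93.79933164991532} 11.0
side {'fx': 394.4076845342738, 'fy': 394.4076845342738, 'cx': 281.54482947924134, 'cy': 210.6837665277422, 'R': array([[ 0.99128776, -0.12945108,  0.02431047],
       [-0.04451566, -0.50298086, -0.8631504 ],
       [ 0.12396345,  0.85454823, -0.50436137]]), 't': array([-442.34896451,  120.84788061, 1068.41567137])}
top {'fx': 402.46797567586935, 'fy': 402.46797567586935, 'cx': 278.0690425326464, 'cy': 205.13605935440543, 'R': array([[ 0.01769964, -0.99956505,  0.02358873],
       [-0.99201068, -0.0205034 , -0.1244766 ],
       [ 0.12490611, -0.02119708, -0.99194211]]), 't': array([  79.3599423 ,  468.74093512, 1086.39498476])}
wrist {'fx': 311.5315542288061, 'fy': 311.5315542288061, 'cx': 277.90340068704995, 'cy': 211.66308688043196, 'mount': array([[ 9.99999900e-01,  1.63153645e-04,  4.16694350e-04,
         1.04458519e+00],
       [-3.54046409e-04, -2.81042887e-01,  9.59695144e-01,
        -1.68602590e+02],
       [ 2.73686744e-04, -9.59695196e-01, -2.81042801e-01,
         8.02637593e+01],
       [ 0.00000000e+00,  0.00000000e+00,  0.00000000e+00,
         1.00000000e+00]])}
```

View pics/top0.png

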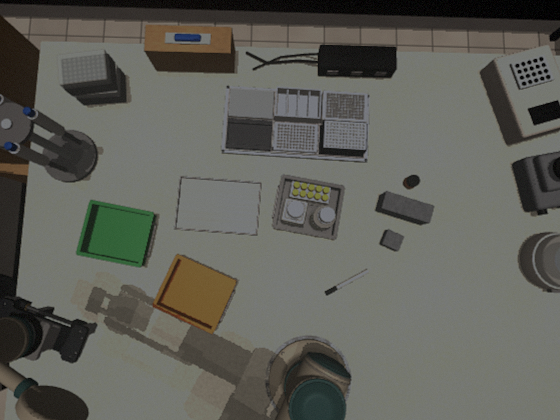

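View pics/side0.png

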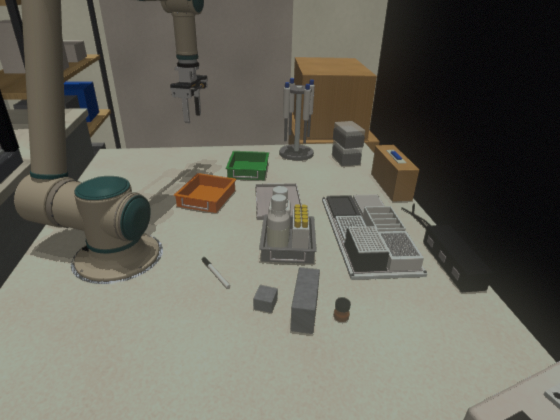

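View pics/wrist0.png

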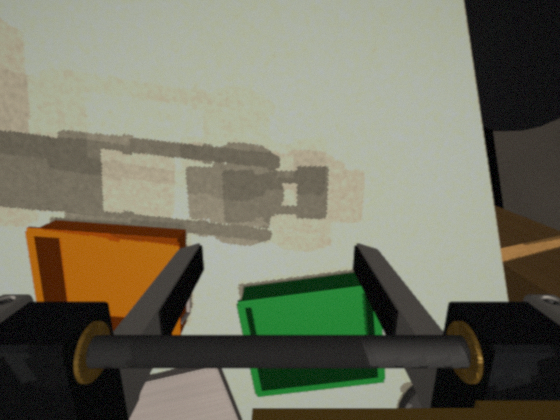

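Run:
```python
import cv2
a=cv2.imread("pics/top0.png")
cv2.imwrite("pics/topA.png",cv2.resize(a[165:250,165:350],None,fx=4.3,fy=4.3,interpolation=cv2.INTER_CUBIC))
cv2.imwrite("pics/topB.png",cv2.convertScaleAbs(cv2.resize(a[80:165,215:375],None,fx=5,fy=5,interpolation=cv2.INTER_CUBIC),alpha=1.5))
cv2.imwrite("pics/topC.png",cv2.convertScaleAbs(cv2.resize(a[165:265,360:450],None,fx=6,fy=6,interpolation=cv2.INTER_CUBIC),alpha=1.5))
```

```text
(no output)
```

View pics/topA.png

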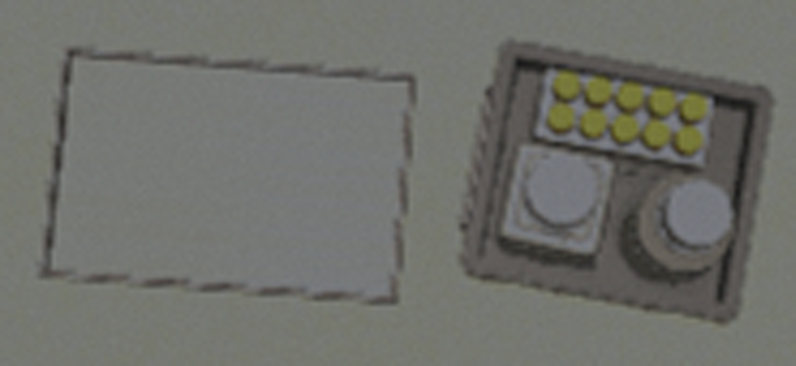

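View pics/topB.png

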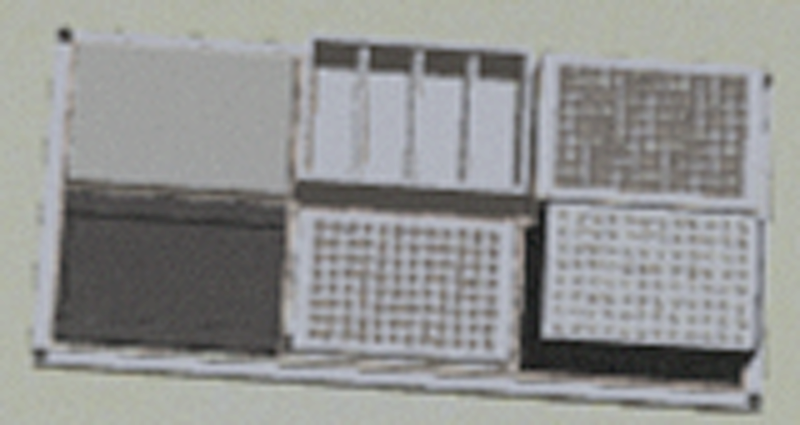

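View pics/topC.png

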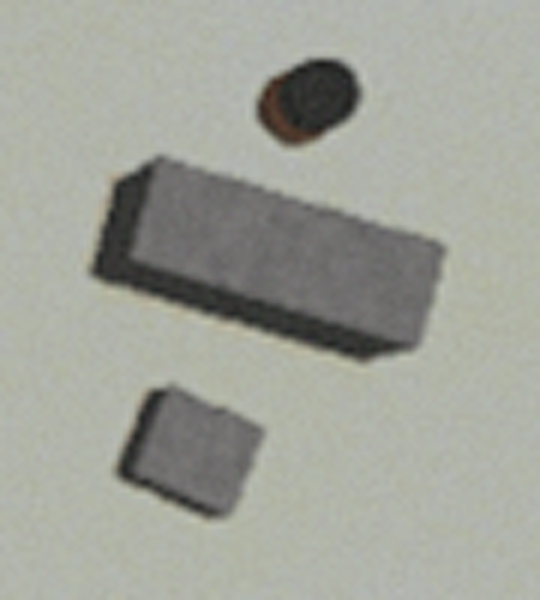

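```bash
cat > h.py <<'E'
import numpy as np,cv2
from scipy.spatial.transform import Rotation as Ro
def ray(f,u,v,T=None):
    d=np.array([(u-f['cx'])/f['fx'],(v-f['cy'])/f['fy'],1.])
    if 'R' in f: return -f['R'].T@f['t'], f['R'].T@d
    M=T@f['mount']; return M[:3,3],M[:3,:3]@d
def onz(f,u,v,z,T=None):
    o,d=ray(f,u,v,T); return o+d*(z-o[2])/d[2]
def proj(f,X,T=None):
    X=np.asarray(X,float)
    if 'R' in f: c=f['R']@X+f['t']
    else:
        M=np.linalg.inv(T@f['mount']); c=M[:3,:3]@X+M[:3,3]
    return f['fx']*c[0]/c[2]+f['cx'],f['fy']*c[1]/c[2]+f['cy']
def T(s):
    q=s['orientation']; M=np.eye(4); M[:3,:3]=Ro.from_quat([q[1],q[2],q[3],q[0]]).as_matrix(); M[:3,3]=s['ee_pos']; return M
def shift(s,pos,yaw=None):
    """tool shift to reach TCP pos (world); yaw of tool x axis"""
    M=T(s); R=M[:3,:3]; print('tcp',s['ee_pos'].round(1),'xaxis yaw',round(np.arctan2(R[1,0],R[0,0]),4),'yaxis',R[:,1].round(4))
    d=R.T@(np.asarray(pos)-M[:3,3]); print('shift now-axes',d.round(1))
    if yaw is not None:
        zt=np.array([0,0,-1.]);best=None
        for k in(-1,0,1,2):
            a=yaw+k*np.pi; x=np.array([np.cos(a),np.sin(a),0]); G=np.stack([x,zt,np.cross(x,zt)],1)
            v=Ro.from_matrix(R.T@G).as_rotvec()
            if best is None or np.linalg.norm(v)<np.linalg.norm(best[0]): best=(v,G)
        v,G=best; print('turn',v.round(4),'shift after turn',(G.T@(np.asarray(pos)-M[:3,3])).round(1))
E
python3 - <<'E'
from h import *
from cell import cams,r
f=cams.grab_frame('top')
def P(L,s,o,z): return np.array([onz(f,(u+.5)/s-.5+o[0],(v+.5)/s-.5+o[1],z) for u,v in L])
A=(4.3,(165,165));B=(5,(215,80));C=(6,(360,165))
print('sq',P([(563,188)],*A,152),'rd',P([(699,212)],*A,168))
for n,L,(s,o),z in [('rack',[(545,68),(714,98),(704,166),(534,137)],A,80),('tote',[(505,42),(773,88),(737,322),(463,270)],A,45),('tray',[(70,50),(415,78),(396,302),(43,275)],A,14),('nest',[(67,190),(287,205),(277,352),(55,340)],B,26),('foam',[(162,156),(447,246),(414,348),(132,258)],C,72),('plate',[(295,208),(524,222),(510,362),(287,346)],B,26)]:
    p=P(L,s,o,z)[:,:2]; e=(p[0]+p[3]-p[1]-p[2])/2; g=(p[0]+p[1]-p[2]-p[3])/2
    print(n,p.mean(0).round(1),'len y',np.linalg.norm(e).round(1),'yaw',np.arctan2(-e[0],e[1]).round(3),'len x',np.linalg.norm(g).round(1),np.arctan2(g[1],g[0]).round(3))
E
```

```text
sq [[444.51576683  47.83694369 152.        ]] rd [[430.58438122 -27.92150108 168.        ]]
rack [497.9   5.8] len y 106.3 yaw -0.153 len x 43.4 -0.142
tote [463.4   4.9] len y 175.0 yaw -0.159 len x 150.2 -0.158
tray [464.8 254.8] len y 227.1 yaw -0.059 len x 147.6 -0.065
nest [669.2 174.5] len y 125.3 yaw -0.038 len x 87.0 -0.045
foam [ 465.  -258.2] len y 132.2 yaw -0.291 len x 48.7 -0.318
plate [665.   42.5] len y 128.7 yaw -0.043 len x 81.6 -0.064
```

Run:
```python
from h import *
from cell import cams,r
s=r.read_state(); shift(s,[443.5,47.5,216],-0.157)
```

```text
tcp [183.4 544.7 216. ] xaxis yaw 1.246 yaxis [-4.e-04 -9.e-04 -1.e+00]
shift now-axes [-3.882e+02  3.000e-01 -4.052e+02]
turn [ 6.000e-04  1.403e+00 -9.000e-04] shift after turn [ 334.7   -0.  -450.4]
```

```bash
python3 -m inch '[94,0,0,-30,0,0.117,0,94,0,0,-30,0,0.117,0,94,0,0,-30,0,0.117,0,94,0,0,-30,0,0.117,0,94,0,0,-30,0,0.117,0,94,0,0,-30,0,0.117,0,94,0,0,-30,0,0.117,0,94,0,0,-30,0,0.117,0]' 30
python3 - <<'E'
from h import *
from cell import cams,r
s=r.read_state(); shift(s,[443.5,47.5,240],-0.157)
E
```

```text
time_s: 0.87
ee_pos: [356.5, 388.8, 216.1]
orientation: [-0.699, 0.699, 0.107, -0.107]
ft_force: [-0.0, 0.0, -1.0]
finger_gap: 94.1
tcp [356.5 388.8 216.1] xaxis yaw 0.3041 yaxis [ 2.e-04 -1.e-04 -1.e+00]
shift now-axes [ -19.2  -23.8 -351.7]
turn [1.000e-04 4.611e-01 2.000e-04] shift after turn [ 139.3  -23.9 -323.5]
```

```bash
python3 -m inch '[94,0,0,-35,0,0.1153,0,94,0,0,-40,0,0.1153,0,94,0,0,-40,0,0.1153,0,94,20,-5,-40,0,0.1153,0,94,30,-5,-40,0,0,0,94,30,-5,-40,0,0,0,94,25,-5,-40,0,0,0,94,14,-4,-40,0,0,0]'
python3 - <<'E'
from h import *
from cell import cams,r
s=r.read_state(); shift(s,[443.5,47.5,240],-0.157)
f=cams.grab_frame('wrist'); cv2.imwrite('pics/w1.png',f['color'][:,:,::-1])
print(proj(f,[444.5,47.8,157],T(s)),proj(f,[430.6,-27.9,173],T(s)))
E
```

```text
time_s: 1.53
ee_pos: [459.1, 86.0, 237.9]
orientation: [0.705, -0.705, 0.053, -0.054]
ft_force: [1.1, -1.2, -0.3]
finger_gap: 94.1
tcp [459.1  86.  237.9] xaxis yaw -0.1511 yaxis [ 1.8e-03  3.0e-04 -1.0e+00]
shift now-axes [ -9.6  -2.1 -40.5]
turn [-0.0006  0.0059  0.0017] shift after turn [ -9.4  -2.1 -40.5]
(np.float64(265.5328552507664), np.float64(266.139415658289)) (np.float64(263.2079824590301), np.float64(352.05987677323344))
```

View pics/w1.png

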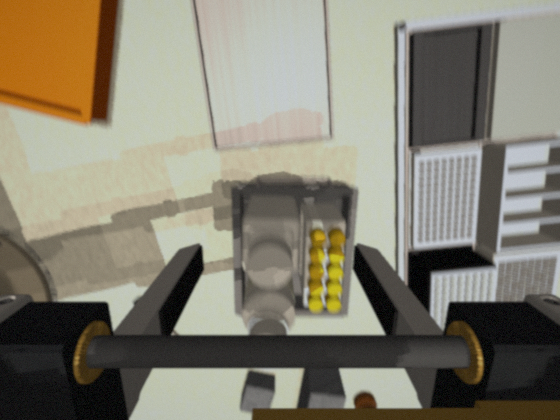

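```bash
python3 -m inch '[94,-4,0,-30,0,0.006,0,94,0,0,-40,0,0,0,94,0,0,-35,0,0,0,94,0,0,-10,0,0,0,94,0,0,0,0,0,0,94,0,0,0,0,0,0,94,0,0,0,0,0,0,94,0,0,0,0,0,0]'
python3 - <<'E'
from h import *
from cell import cams,r
s=r.read_state(); shift(s,[443.5,47.5,240],-0.157)
f=cams.grab_frame('wrist'); cv2.imwrite('pics/w2.png',f['color'][:,:,::-1])
np.save('w2T.npy',T(s))
print(proj(f,[444.5,47.8,157],T(s)),proj(f,[430.6,-27.9,173],T(s)))
a=f['color'][60:280,190:390,::-1]; cv2.imwrite('pics/w2c.png',cv2.resize(a,None,fx=2.7,fy=2.7,interpolation=cv2.INTER_CUBIC))
E
```

```text
time_s: 2.25
ee_pos: [435.7, -23.7, 237.6]
orientation: [0.705, -0.705, 0.055, -0.055]
ft_force: [0.5, -0.1, -0.6]
finger_gap: 93.9
tcp [435.7 -23.7 237.6] xaxis yaw -0.1553 yaxis [ 0.e+00  8.e-04 -1.e+00]
shift now-axes [-3.4 -2.3 71.5]
turn [-0.0008  0.0017 -0.0001] shift after turn [-3.5 -2.4 71.5]
(np.float64(272.22658357006316), np.float64(135.15200880354595)) (np.float64(269.80324141736173), np.float64(235.269345381491))
```

View pics/w2c.png

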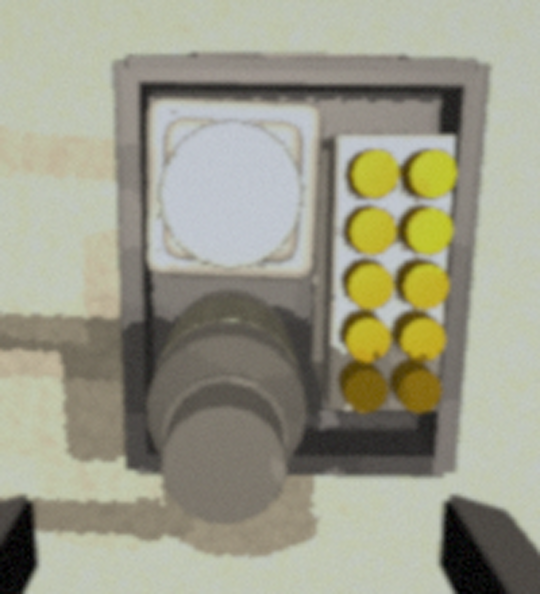

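View pics/w2.png

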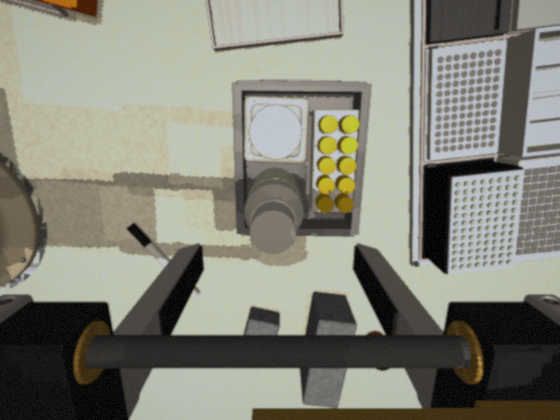

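Run:
```python
from h import *
from cell import cams,r
f=cams.grab_frame('top'); w=cams.grab_frame('wrist'); M=np.load('w2T.npy')
def P(L,z): return np.array([onz(f,(u+.5)/4.3-.5+165,(v+.5)/4.3-.5+165,z) for u,v in L])
def W(L,z): return np.array([onz(w,(u+.5)/2.7-.5+190,(v+.5)/2.7-.5+60,z,M) for u,v in L])
print('sq',P([(563,188)],157),W([(230,194)],157),'rd',P([(699,212)],173),W([(226,460)],173))
def q(n,p):
    p=p[:,:2]; e=(p[0]+p[3]-p[1]-p[2])/2; g=(p[0]+p[1]-p[2]-p[3])/2
    print(n,p.mean(0).round(1),'len y',np.linalg.norm(e).round(1),'yaw',np.arctan2(-e[0],e[1]).round(3),'len x',np.linalg.norm(g).round(1),np.arctan2(g[1],g[0]).round(3))
o=[1,2,3,0]  # order in wrist: TL=(-x,+y) TR=(+x,+y) BR(+x,-y) BL ; need (+x+y),(+x-y),(-x-y),(-x+y)
q('rackT',P([(545,68),(714,98),(704,166),(534,137)],85))
q('rackW',W([(336,136),(455,136),(447,410),(329,408)],85)[o])
q('toteW',W([(114,57),(490,64),(455,475),(127,473)],45)[o])
q('sqbodyW',W([(148,98),(318,102),(318,277),(150,275)],111)[o])
q('sqbodyT',P([(524,146),(613,160),(600,255),(500,240)],111))
```

```text
sq [[443.92203992  48.16342064 157.        ]] [[446.95983275  50.17275049 157.        ]] rd [[430.05292146 -27.19754    173.        ]] [[434.12379694 -23.99048924 173.        ]]
rackT [497.1   6.3] len y 105.8 yaw -0.153 len x 43.2 -0.142
rackW [501.8   7.7] len y 103.3 yaw -0.131 len x 45.1 -0.164
toteW [467.7   6.6] len y 175.7 yaw -0.163 len x 150.1 -0.167
sqbodyW [447.7  49.7] len y 57.8 yaw -0.151 len x 57.4 -0.172
sqbodyT [442.1  47.3] len y 56.9 yaw -0.133 len x 57.8 -0.18
```

```bash
python3 - <<'E'
from h import *
from cell import cams,r
s=r.read_state(); shift(s,[445.5,49.2,135],-0.157)
E
python3 -m inch '[94,-1,0,25,0,0.0017,0,94,-1,0,30,0,0,0,94,0,0,18,0,0,0,94,0,12,0,0,0,0,94,0,0,0,0,0,0,94,0,0,0,0,0,0,94,0,0,0,0,0,0,94,0,0,0,0,0,0]'
python3 - <<'E'
from h import *
from cell import cams,r
s=r.read_state(); shift(s,[445.5,49.2,135],-0.157)
E
```

```text
tcp [435.7 -24.  237.6] xaxis yaw -0.1552 yaxis [-1.e-04  4.e-04 -1.e+00]
shift now-axes [ -1.6 102.7  73.8]
turn [-0.0004  0.0018 -0.0001] shift after turn [ -1.8 102.6  73.9]
time_s: 3.07
ee_pos: [445.4, 47.0, 226.1]
orientation: [-0.705, 0.705, -0.056, 0.057]
ft_force: [0.3, -0.4, -1.4]
finger_gap: 93.7
tcp [445.4  47.  226.1] xaxis yaw -0.1594 yaxis [ 7.e-04 -1.e-04 -1.e+00]
shift now-axes [-0.3 91.1  2.2]
turn [-0.     -0.0024  0.0007] shift after turn [-0.2 91.1  2.2]
```

Tracking is accurate. Descend, then close.

```bash
python3 -m inch '[94,0,15,2,0,0,0,94,0,20,0,0,0,0,94,0,20,0,0,0,0,94,0,16,0,0,0,0,94,0,10,0,0,0,0,94,0,6,0,0,0,0,94,0,4,0,0,0,0,94,0,0,0,0,0,0]'
python3 -m inch '[60,0,0,0,0,0,0,50,0,0,0,0,0,0,40,0,0,0,0,0,0,30,0,0,0,0,0,0,30,0,0,0,0,0,0,30,0,0,0,0,0,0,30,0,0,0,0,0,0,30,0,0,0,0,0,0]' 25
```

```text
time_s: 3.73
ee_pos: [445.4, 48.9, 134.5]
orientation: [0.705, -0.705, 0.056, -0.056]
ft_force: [0.4, -0.2, -0.0]
finger_gap: 93.9
time_s: 4.4
ee_pos: [445.4, 49.2, 134.7]
orientation: [0.705, -0.705, 0.056, -0.056]
ft_force: [-0.3, 0.1, 0.3]
finger_gap: 44.0
```

```bash
python3 -m inch '[30,0,0,0,0,0,0,30,0,0,0,0,0,0,30,0,0,0,0,0,0,30,0,0,0,0,0,0,30,0,-5,0,0,0,0,30,0,-10,0,0,0,0,30,0,-15,0,0,0,0,30,0,-15,0,0,0,0]' 25
python3 - <<'E'
from h import *
from cell import cams,r
s=r.read_state(); print(s['ft_force'],s['wrist_torque'])
f=cams.grab_frame('side'); cv2.imwrite('pics/s1.png',cv2.resize(f['color'][120:300,200:440,::-1],None,fx=3,fy=3))
f=cams.grab_frame('wrist'); cv2.imwrite('pics/w3.png',f['color'][:,:,::-1])
E
```

```text
time_s: 5.07
ee_pos: [444.4, 49.3, 179.3]
orientation: [-0.705, 0.705, -0.057, 0.055]
ft_force: [1.1, -0.2, -3.6]
finger_gap: 41.7
[ 1.05566621 -0.16770904 -3.61623638] [-0.08711017  0.0673544  -0.00612228]
```

View pics/s1.png

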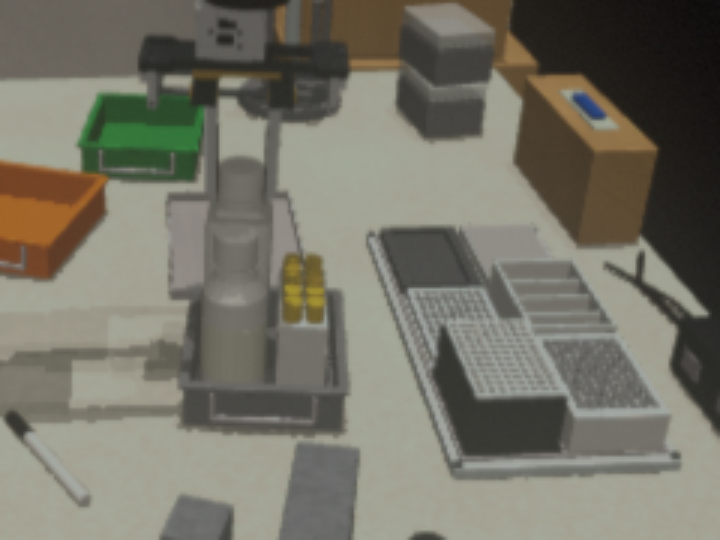

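View pics/w3.png

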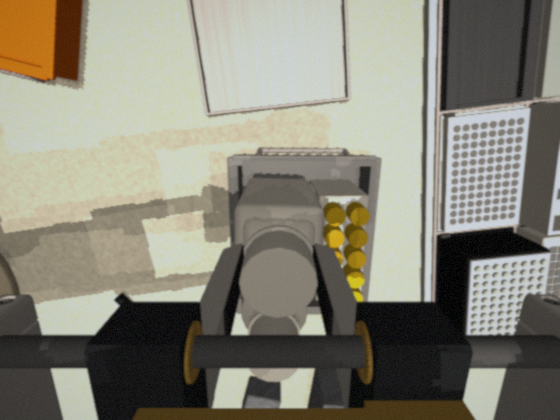

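```bash
python3 -m inch '[30,0,-15,0,0,0,0,30,0,-10,5,0,0,0,30,0,-6,15,0,0,0,30,-2,0,25,0,0,0,30,-2,0,30,0,0,0,30,-2,0,30,0,0,0,30,-2,0,30,0,0,0,30,-2,0,30,0,0,0]'
python3 - <<'E'
from h import *
from cell import cams,r
s=r.read_state(); shift(s,[467.8,304.7,200],-0.06)
E
```

```text
time_s: 5.83
ee_pos: [460.8, 214.9, 209.2]
orientation: [-0.705, 0.705, -0.057, 0.055]
ft_force: [0.1, -0.5, -4.0]
finger_gap: 41.6
tcp [460.8 214.9 209.2] xaxis yaw -0.1591 yaxis [-2.1e-03 -7.0e-04 -1.0e+00]
shift now-axes [-7.4  9.1 89.8]
turn [ 0.0009 -0.0991 -0.0021] shift after turn [ 1.6  9.2 90.1]
```

```bash
python3 -m inch '[30,-2,0,28,0,0,0,30,-2,0,28,0,0,0,30,-2,10,22,0,0,0,30,-1,15,11,0,0,0,30,0,15,1,0,0,0,30,0,10,0,0,0,0,30,0,8,0,0,0,0,30,0,4,0,0,0,0]'
python3 - <<'E'
from h import *
from cell import cams,r
s=r.read_state(); shift(s,[467.8,304.7,133],-0.157)
f=cams.grab_frame('top'); cv2.imwrite('pics/t2.png',cv2.resize(f['color'][165:260,160:360,::-1],None,fx=4,fy=4,interpolation=cv2.INTER_CUBIC))
E
```

```text
time_s: 6.5
ee_pos: [468.0, 302.8, 146.7]
orientation: [-0.704, 0.706, -0.057, 0.055]
ft_force: [-1.0, 0.3, -4.4]
finger_gap: 41.6
tcp [468.  302.8 146.7] xaxis yaw -0.1592 yaxis [-0.003  -0.0017 -1.    ]
shift now-axes [-0.4 13.7  1.9]
turn [ 0.0021 -0.0022 -0.0027] shift after turn [-0.5 13.7  1.9]
```

View pics/t2.png

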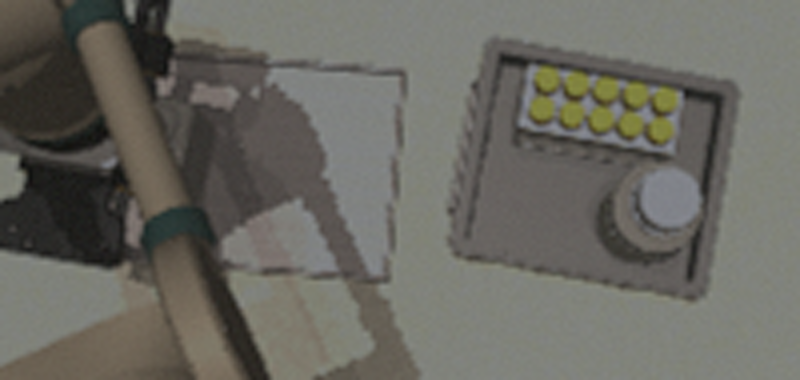

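```bash
python3 -m inch '[30,0,5,1,0,0,0,30,0,4,0,0,0,0,30,0,2,0,0,0,0,30,0,1,0,0,0,0,30,0,0.5,0,0,0,0,30,0,0,0,0,0,0,30,0,0,0,0,0,0,30,0,0,0,0,0,0]'
```

```text
time_s: 7.22
ee_pos: [469.3, 304.8, 136.5]
orientation: [0.705, -0.705, 0.056, -0.056]
ft_force: [0.4, -0.6, -4.3]
finger_gap: 41.8
```

```bash
python3 -m inch '[30,0,1,0,0,0,0,30,0,1,0,0,0,0,30,0,0.5,0,0,0,0,30,0,0.5,0,0,0,0,30,0,0.3,0,0,0,0,30,0,0.3,0,0,0,0,30,0,0,0,0,0,0,30,0,0,0,0,0,0]'
```

```text
time_s: 7.88
ee_pos: [469.1, 304.7, 132.7]
orientation: [0.705, -0.705, 0.056, -0.056]
ft_force: [-0.6, -0.6, -3.4]
finger_gap: 41.4
```

```bash
python3 -m inch '[30,0,0.3,0,0,0,0,30,0,0.3,0,0,0,0,30,0,0,0,0,0,0,30,0,0,0,0,0,0,30,0,0,0,0,0,0,30,0,0,0,0,0,0,30,0,0,0,0,0,0,30,0,0,0,0,0,0]'
```

```text
time_s: 8.55
ee_pos: [469.2, 304.8, 132.7]
orientation: [0.705, -0.705, 0.056, -0.056]
ft_force: [-2.4, -0.5, 5.2]
finger_gap: 41.4
```

```bash
python3 -m inch '[50,0,0,0,0,0,0,60,0,0,0,0,0,0,70,0,0,0,0,0,0,94,0,0,0,0,0,0,94,0,-10,0,0,0,0,94,0,-25,0,0,0,0,94,0,-35,0,0,0,0,94,0,-35,0,0,0,0]'
python3 - <<'E'
from h import *
from cell import cams,r
s=r.read_state(); shift(s,[432,-25.6,225],-0.16)
f=cams.grab_frame('wrist'); cv2.imwrite('pics/w4.png',f['color'][:,:,::-1])
E
```

```text
time_s: 9.22
ee_pos: [468.7, 304.4, 238.1]
orientation: [-0.705, 0.705, -0.057, 0.056]
ft_force: [0.8, 0.6, -0.2]
finger_gap: 91.5
tcp [468.7 304.4 238.1] xaxis yaw -0.1589 yaxis [-1.4e-03 -7.0e-04 -1.0e+00]
shift now-axes [  16.    13.4 -331.6]
turn [ 0.0009  0.0011 -0.0013] shift after turn [  16.3   13.1 -331.6]
```

View pics/w4.png

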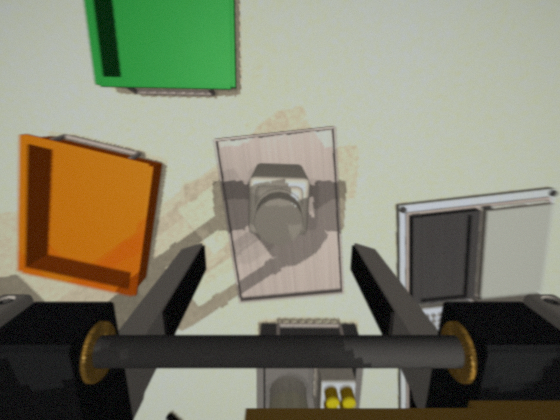

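```bash
python3 -m inch '[94,0,0,0,0,0.001,0,94,0,0,0,0,0,0,94,0,0,0,0,0,0,94,0,0,-20,0,0,0,94,2,0,-30,0,0,0,94,2,0,-35,0,0,0,94,2,0,-40,0,0,0,94,2,0,-40,0,0,0]'
python3 -m inch '[94,2,0,-40,0,0,0,94,2,0,-40,0,0,0,94,2,0,-40,0,0,0,94,2,0,-30,0,0,0,94,2,8,-14,0,0,0,94,0,0,-2,0,0,0,94,0,0,0,0,0,0,94,0,0,0,0,0,0]'
python3 - <<'E'
from h import *
from cell import cams,r
s=r.read_state(); shift(s,[432,-25.6,150],-0.16)
f=cams.grab_frame('wrist'); cv2.imwrite('pics/w5.png',f['color'][:,:,::-1])
for n in [[432,-25.6,173],[469.2,304.8,155]]: print(proj(f,n,T(s)))
E
```

```text
time_s: 9.93
ee_pos: [449.3, 139.2, 235.2]
orientation: [-0.705, 0.705, -0.057, 0.055]
ft_force: [0.7, -0.1, 1.0]
finger_gap: 93.9
time_s: 10.6
ee_pos: [433.8, -24.1, 228.3]
orientation: [0.705, -0.704, 0.057, -0.056]
ft_force: [0.4, 0.2, -0.4]
finger_gap: 94.0
tcp [433.8 -24.1 228.3] xaxis yaw -0.1599 yaxis [-0.0017  0.0013 -1.    ]
shift now-axes [-1.4 78.3 -1.8]
turn [-0.0011  0.0001 -0.0019] shift after turn [-1.6 78.3 -1.7]
(np.float64(273.3422841309937), np.float64(235.64289141070296))
(np.float64(241.11790187448668), np.float64(-371.7270751075721))
```

View pics/w5.png

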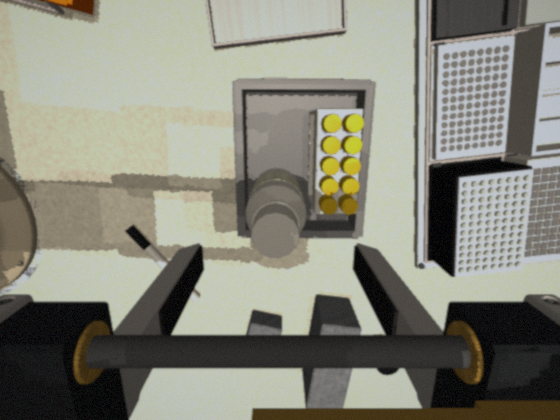

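```bash
python3 -m inch '[94,-1,12,-1,-0.001,0,-0.002,94,0,18,0,0,0,0,94,0,18,0,0,0,0,94,0,14,0,0,0,0,94,0,8,0,0,0,0,94,0,4,0,0,0,0,94,0,2,0,0,0,0,94,0,0,0,0,0,0]'
python3 -m inch '[60,0,0,0,0,0,0,50,0,0,0,0,0,0,40,0,0,0,0,0,0,30,0,0,0,0,0,0,30,0,0,0,0,0,0,30,0,0,0,0,0,0,30,0,0,0,0,0,0,30,0,0,0,0,0,0]' 25
python3 -m inch '[30,0,0,0,0,0,0,30,0,0,0,0,0,0,30,0,0,0,0,0,0,30,0,-4,0,0,0,0,30,0,-10,0,0,0,0,30,0,-15,0,0,0,0,30,0,-20,0,0,0,0,30,0,-20,0,0,0,0]'
```

```text
time_s: 11.32
ee_pos: [433.5, -25.5, 153.2]
orientation: [-0.705, 0.705, -0.055, 0.057]
ft_force: [0.0, -0.4, 0.7]
finger_gap: 94.1
time_s: 11.98
ee_pos: [433.2, -25.9, 153.0]
orientation: [-0.704, 0.705, -0.056, 0.057]
ft_force: [-0.1, 0.9, -0.0]
finger_gap: 43.8
time_s: 12.65
ee_pos: [432.4, -25.6, 221.8]
orientation: [-0.705, 0.705, -0.057, 0.056]
ft_force: [-0.0, 0.1, -3.9]
finger_gap: 37.5
```

```bash
python3 -m inch '[30,-1,0,15,0,0,0,30,-1,0,30,0,0,0,30,-1,0,35,0,0,0,30,-1,0,40,0,0,0,30,-1,0,40,0,0,0,30,-1,0,35,0,0,0,30,-1,0,25,0,0,0,30,-1,0,12,0,0,0]'
python3 -m inch '[30,0,15,0,0,0,0,30,0,18,0,0,0,0,30,0,15,0,0,0,0,30,0,8,0,0,0,0,30,0,4,0,0,0,0,30,0,3,0,0,0,0,30,0,1,0,0,0,0,30,0,0,0,0,0,0]'
python3 - <<'E'
from h import *
from cell import cams,r
s=r.read_state(); shift(s,[461.8,204.9,151],-0.16)
f=cams.grab_frame('side'); cv2.imwrite('pics/s2.png',cv2.resize(f['color'][120:300,200:440,::-1],None,fx=3,fy=3))
E
```

```text
time_s: 13.32
ee_pos: [462.2, 208.0, 221.1]
orientation: [0.705, -0.705, 0.055, -0.056]
ft_force: [0.2, -0.9, -4.4]
finger_gap: 37.8
time_s: 13.98
ee_pos: [462.7, 204.3, 158.2]
orientation: [-0.705, 0.705, -0.056, 0.058]
ft_force: [0.4, -0.6, -3.4]
finger_gap: 37.8
tcp [462.7 204.3 158.2] xaxis yaw -0.1603 yaxis [ 0.0028 -0.0011 -1.    ]
shift now-axes [-1.   7.2  0.5]
turn [ 0.0006 -0.0003  0.0029] shift after turn [-1.   7.2  0.5]
```

View pics/s2.png

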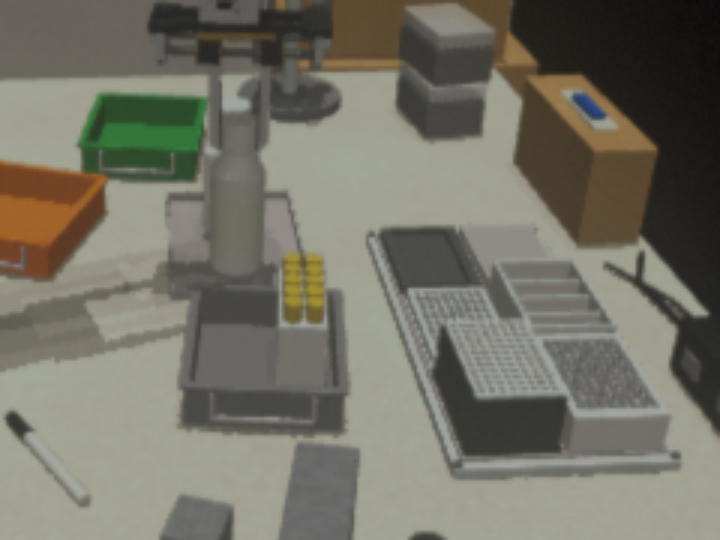

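```bash
python3 -m inch '[30,0,3,0,0,0,0,30,0,2,0,0,0,0,30,0,1,0,0,0,0,30,0,0.5,0,0,0,0,30,0,0.3,0,0,0,0,30,0,0,0,0,0,0,30,0,0,0,0,0,0,30,0,0,0,0,0,0]'
```

```text
time_s: 14.7
ee_pos: [462.2, 204.4, 151.0]
orientation: [-0.704, 0.705, -0.056, 0.057]
ft_force: [-0.5, -0.5, -4.0]
finger_gap: 37.7
```

```bash
python3 -m inch '[30,0,0.3,0,0,0,0,30,0,0.3,0,0,0,0,30,0,0.2,0,0,0,0,30,0,0,0,0,0,0,30,0,0,0,0,0,0,30,0,0,0,0,0,0,30,0,0,0,0,0,0,30,0,0,0,0,0,0]'
```

```text
time_s: 15.37
ee_pos: [462.3, 204.4, 150.9]
orientation: [-0.705, 0.705, -0.056, 0.057]
ft_force: [-1.9, -0.7, 6.5]
finger_gap: 37.3
```

```bash
python3 -m inch '[50,0,0,0,0,0,0,60,0,0,0,0,0,0,70,0,0,0,0,0,0,94,0,0,0,0,0,0,94,0,-10,0,0,0,0,94,0,-25,0,0,0,0,94,0,-30,0,0,0,0,94,0,-30,0,0,0,0]'
python3 - <<'E'
from h import *
from cell import cams,r
s=r.read_state(); shift(s,[500,7,200],-0.15); shift(s,[655,100,200],-0.05)
E
```

```text
time_s: 16.03
ee_pos: [461.7, 204.5, 246.5]
orientation: [-0.704, 0.705, -0.056, 0.057]
ft_force: [0.5, 0.4, 0.7]
finger_gap: 87.5
tcp [461.7 204.5 246.5] xaxis yaw -0.1598 yaxis [ 0.001  -0.0014 -1.    ]
shift now-axes [  69.2   46.8 -188.9]
turn [ 0.0012 -0.0098  0.0012] shift after turn [  67.4   46.5 -189.6]
tcp [461.7 204.5 246.5] xaxis yaw -0.1598 yaxis [ 0.001  -0.0014 -1.    ]
shift now-axes [207.4  46.8 -72.4]
turn [ 0.0013 -0.1098  0.0012] shift after turn [198.2  46.5 -94.7]
```

```bash
python3 -m inch '[94,15,0,-5,0,-0.055,0,94,30,0,-10,0,-0.055,0,94,35,0,-15,0,0,0,94,35,0,-20,0,0,0,94,35,0,-20,0,0,0,94,30,0,-15,0,0,0,94,18,0,-10,0,0,0,94,0,0,0,0,0,0]'
python3 -m inch '[94,0,0,0,0,0,0,94,0,0,0,0,0,0,94,0,0,0,0,0,0,94,0,0,0,0,0,0,94,0,0,0,0,0,0,94,0,0,0,0,0,0,94,0,0,0,0,0,0,94,0,0,0,0,0,0]'
python3 - <<'E'
from h import *
from cell import cams,r
s=r.read_state(); shift(s,[655,100,200],-0.05)
f=cams.grab_frame('wrist'); cv2.imwrite('pics/w6.png',f['color'][:,:,::-1]); np.save('w6T.npy',T(s))
cv2.imwrite('pics/w6c.png',cv2.convertScaleAbs(cv2.resize(f['color'][0:220,150:410,::-1],None,fx=3,fy=3,interpolation=cv2.INTER_CUBIC),alpha=1.3))
E
```

```text
time_s: 16.7
ee_pos: [657.6, 93.6, 244.9]
orientation: [-0.706, 0.708, -0.017, 0.02]
ft_force: [-0.3, 1.5, 0.4]
finger_gap: 93.9
time_s: 17.37
ee_pos: [653.5, 96.9, 245.8]
orientation: [-0.706, 0.707, -0.017, 0.018]
ft_force: [-0.5, 0.5, -1.1]
finger_gap: 93.7
tcp [653.5  96.9 245.8] xaxis yaw -0.0495 yaxis [ 0.0021 -0.0012 -1.    ]
shift now-axes [ 1.3 45.8  3.3]
turn [0.0011 0.0005 0.0021] shift after turn [ 1.4 45.8  3.2]
```

View pics/w6.png

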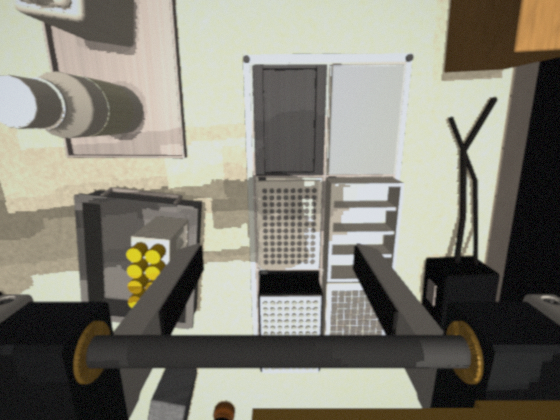

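View pics/w6c.png

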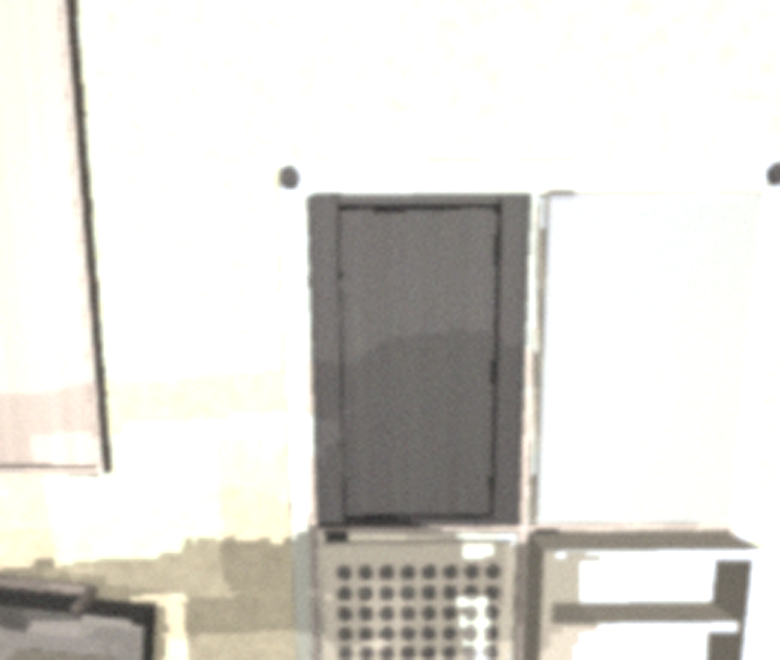

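Run:
```python
from h import *
from cell import cams,r
w=cams.grab_frame('wrist'); M=np.load('w6T.npy')
def W(L,z): return np.array([onz(w,(u+.5)/3-.5+150,(v+.5)/3-.5,z,M) for u,v in L])
def q(n,p):
    p=p[[1,2,3,0],:2]; e=(p[0]+p[3]-p[1]-p[2])/2; g=(p[0]+p[1]-p[2]-p[3])/2
    print(n,p.mean(0).round(1),'len y',np.linalg.norm(e).round(1),'yaw',np.arctan2(-e[0],e[1]).round(3),'len x',np.linalg.norm(g).round(1),np.arctan2(g[1],g[0]).round(3))
q('outer',W([(308,194),(530,196),(519,525),(317,521)],26))
q('pocket',W([(341,208),(500,206),(494,515),(344,516)],22))
# bottle caps in this view
print(onz(w,15,105,171,M))
s=r.read_state(); shift(s,[500,7,200],-0.15)
```

```text
outer [673.6 176.8] len y 125.6 yaw -0.042 len x 84.5 -0.063
pocket [674.2 176.2] len y 119.5 yaw -0.044 len x 62.3 -0.04
[466.46279022 199.7379069  171.        ]
tcp [653.6  96.7 245.7] xaxis yaw -0.0498 yaxis [ 0.0019 -0.0012 -1.    ]
shift now-axes [-149.    45.5  -97.2]
turn [0.001  0.1002 0.002 ] shift after turn [-138.5   45.7 -111.7]
```

```bash
python3 -m inch '[94,-10,0,-10,0,0.05,0,94,-20,0,-15,0,0.05,0,94,-25,0,-20,0,0,0,94,-28,0,-20,0,0,0,94,-25,10,-20,0,0,0,94,-20,10,-15,0,0,0,94,-10,10,-10,0,0,0,94,0,15,0,0,0,0]'
python3 -m inch '[94,0,0,0,0,0,0,94,0,0,0,0,0,0,94,0,0,0,0,0,0,94,0,0,0,0,0,0,94,0,0,0,0,0,0,94,0,0,0,0,0,0,94,0,0,0,0,0,0,94,0,0,0,0,0,0]'
python3 - <<'E'
from h import *
from cell import cams,r
s=r.read_state(); shift(s,[500,7,66],-0.155)
f=cams.grab_frame('wrist'); cv2.imwrite('pics/w7.png',f['color'][:,:,::-1]); np.save('w7T.npy',T(s))
E
```

```text
time_s: 18.13
ee_pos: [500.2, 4.8, 201.4]
orientation: [-0.704, 0.706, -0.052, 0.055]
ft_force: [0.0, 0.4, 0.7]
finger_gap: 93.9
time_s: 18.8
ee_pos: [502.6, 6.3, 200.6]
orientation: [-0.705, 0.706, -0.052, 0.054]
ft_force: [-0.3, -0.2, -0.0]
finger_gap: 93.6
tcp [502.6   6.3 200.6] xaxis yaw -0.1497 yaxis [ 0.0021 -0.0012 -1.    ]
shift now-axes [ -3.  134.6   0.4]
turn [0.0009 0.0053 0.0023] shift after turn [ -2.7 134.6   0.3]
```

View pics/w7.png

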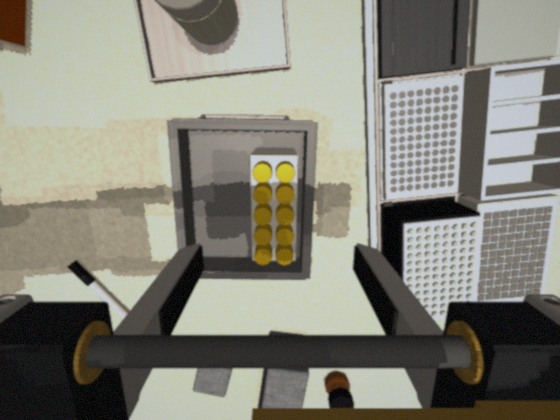

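Run:
```python
from h import *
from cell import cams,r
w=cams.grab_frame('wrist'); M=np.load('w7T.npy')
print(onz(w,274,213.5,104,M), onz(w,262.5,213,104,M), onz(w,285,213,104,M))
p=[onz(w,u,v,104,M)[:2] for u,v in [(262,172),(263,255),(285,172),(285,255)]]; 
for a,b in((0,1),(2,3)): d=p[a]-p[b]; print(np.linalg.norm(d),np.arctan2(-d[0],d[1]))
```

```text
[501.95257343   9.94626904 104.        ] [491.92832031  11.93147776 104.        ] [511.68096224   8.94327565 104.        ]
77.08034816166565 -0.15175220831442587
77.09713430096373 -0.1429692488936061
```

```bash
python3 -m inch '[94,-2,15,1,0.001,0.002,0.002,94,0,25,1,0,0,0,94,0,30,0,0,0,0,94,0,30,0,0,0,0,94,0,18,0,0,0,0,94,0,10,0,0,0,0,94,0,4,0,0,0,0,94,0,0,0,0,0,0]'
python3 -m inch '[70,0,0,0,0,0,0,60,0,0,0,0,0,0,50,0,0,0,0,0,0,36,0,0,0,0,0,0,36,0,0,0,0,0,0,36,0,0,0,0,0,0,36,0,0,0,0,0,0,36,0,0,0,0,0,0]' 25
python3 -m inch '[36,0,0,0,0,0,0,36,0,0,0,0,0,0,36,0,0,0,0,0,0,36,0,-4,0,0,0,0,36,0,-8,0,0,0,0,36,0,-15,0,0,0,0,36,0,-20,0,0,0,0,36,0,-20,0,0,0,0]'
python3 - <<'E'
from h import *
from cell import cams,r
s=r.read_state(); shift(s,[671.8,175.5,145],-0.045); print(s['wrist_torque'])
E
```

```text
time_s: 19.57
ee_pos: [500.7, 8.5, 68.1]
orientation: [0.705, -0.705, 0.054, -0.053]
ft_force: [0.7, 0.2, -0.2]
finger_gap: 94.2
time_s: 20.23
ee_pos: [499.9, 8.6, 68.5]
orientation: [0.705, -0.705, 0.054, -0.053]
ft_force: [-2.7, 0.6, 3.6]
finger_gap: 44.1
time_s: 20.9
ee_pos: [500.7, 8.5, 136.0]
orientation: [0.705, -0.705, 0.054, -0.053]
ft_force: [-0.2, 0.0, -2.8]
finger_gap: 43.6
tcp [500.7   8.5 136. ] xaxis yaw -0.1519 yaxis [-5.e-04  2.e-04 -1.e+00]
shift now-axes [143.9  -9.  191. ]
turn [-1.000e-04 -1.069e-01 -5.000e-04] shift after turn [163.4  -9.  174.5]
[-0.0621191   0.09659295  0.03152666]
```

```bash
python3 -m inch '[36,10,-8,10,0,-0.03,0,36,20,-2,20,0,-0.04,0,36,25,0,27,0,-0.037,0,36,28,0,30,0,0,0,36,28,0,30,0,0,0,36,25,0,27,0,0,0,36,15,0,18,0,0,0,36,7,0,10,0,0,0]'
python3 -m inch '[36,0,0,0,0,0,0,36,0,0,0,0,0,0,36,0,0,0,0,0,0,36,0,0,0,0,0,0,36,0,0,0,0,0,0,36,0,0,0,0,0,0,36,0,0,0,0,0,0,36,0,0,0,0,0,0]'
python3 - <<'E'
from h import *
from cell import cams,r
s=r.read_state(); shift(s,[671.8,175.5,82],-0.045)
for n in('wrist','side','top'):
    f=cams.grab_frame(n); cv2.imwrite(f'pics/{n}8.png',f['color'][:,:,::-1])
E
```

```text
time_s: 21.57
ee_pos: [672.2, 172.1, 144.8]
orientation: [0.707, -0.706, 0.015, -0.016]
ft_force: [0.0, 0.4, -3.1]
finger_gap: 44.2
time_s: 22.23
ee_pos: [669.5, 169.0, 145.8]
orientation: [0.707, -0.707, 0.016, -0.016]
ft_force: [-0.2, -0.4, -3.7]
finger_gap: 44.0
tcp [669.5 169.  145.8] xaxis yaw -0.0454 yaxis [ 3.e-04  1.e-04 -1.e+00]
shift now-axes [ 2.  63.8  6.6]
turn [-0.0001 -0.0004  0.0003] shift after turn [ 2.  63.8  6.6]
```

View pics/wrist8.png

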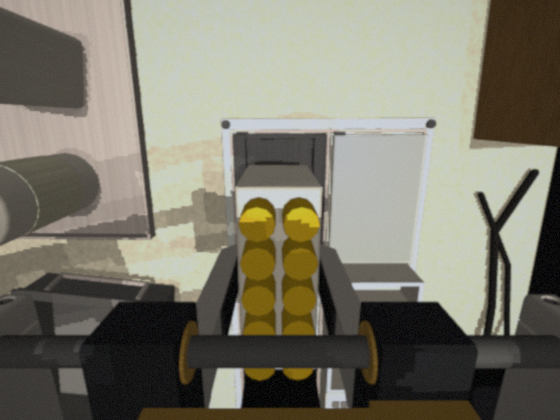

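View pics/side8.png

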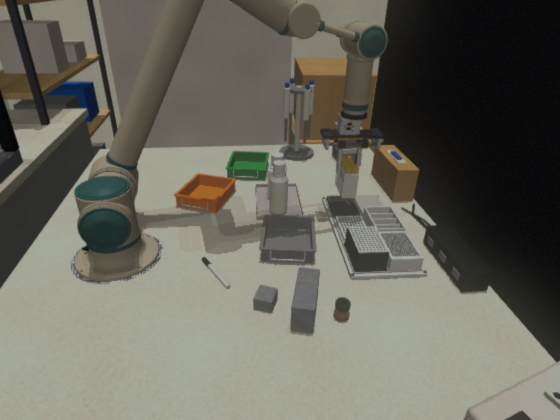

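```bash
python3 -m inch '[36,1.5,0,4,0,0,0,36,1,0,3,0,0,0,36,0,10,0,0,0,0,36,0,15,0,0,0,0,36,0,10,0,0,0,0,36,0,6,0,0,0,0,36,0,4,0,0,0,0,36,0,0,0,0,0,0]'
python3 - <<'E'
from h import *
from cell import cams,r
s=r.read_state(); shift(s,[672.5,176,81.3],-0.045)
f=cams.grab_frame('wrist'); cv2.imwrite('pics/w9.png',f['color'][:,:,::-1])
f=cams.grab_frame('side'); cv2.imwrite('pics/s9.png',cv2.resize(f['color'][120:280,290:440,::-1],None,fx=4,fy=3.7))
E
```

```text
time_s: 23.05
ee_pos: [671.8, 176.2, 99.1]
orientation: [-0.707, 0.707, -0.017, 0.015]
ft_force: [-0.3, 0.2, -3.5]
finger_gap: 43.8
tcp [671.8 176.2  99.1] xaxis yaw -0.0449 yaxis [-2.2e-03 -3.0e-04 -1.0e+00]
shift now-axes [ 0.8 17.8 -0.2]
turn [ 0.0004  0.0001 -0.0022] shift after turn [ 0.7 17.8 -0.2]
```

View pics/w9.png

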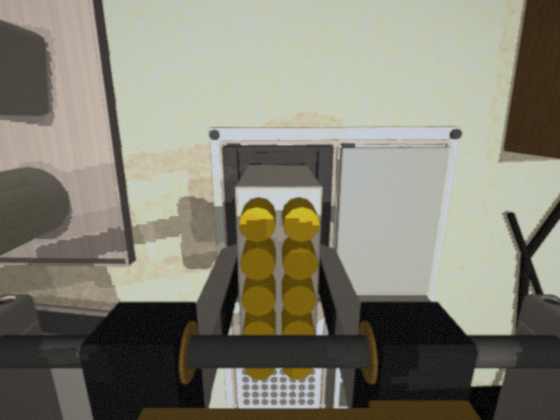

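View pics/s9.png

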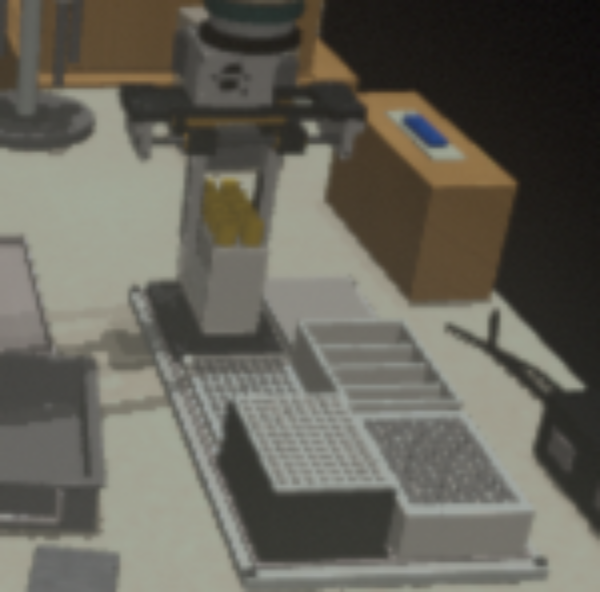

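```bash
python3 -m inch '[36,0.5,5,0,0,0,0,36,0,4,0,0,0,0,36,0,3,0,0,0,0,36,0,2,0,0,0,0,36,0,1,0,0,0,0,36,0,0,0,0,0,0,36,0,0,0,0,0,0,36,0,0,0,0,0,0]'
python3 -m inch '[36,0,1,0,0,0,0,36,0,0.5,0,0,0,0,36,0,0.5,0,0,0,0,36,0,0.2,0,0,0,0,36,0,0,0,0,0,0,36,0,0,0,0,0,0,36,0,0,0,0,0,0,36,0,0,0,0,0,0]'
```

```text
time_s: 23.82
ee_pos: [673.1, 176.3, 85.7]
orientation: [0.707, -0.707, 0.016, -0.016]
ft_force: [-0.2, -0.5, -3.4]
finger_gap: 43.5
time_s: 24.48
ee_pos: [673.0, 176.3, 83.3]
orientation: [0.707, -0.707, 0.016, -0.016]
ft_force: [-0.6, 0.1, -3.1]
finger_gap: 44.2
```

```bash
python3 -m inch '[36,0,0.5,0,0,0,0,36,0,0.5,0,0,0,0,36,0,0.4,0,0,0,0,36,0,0.2,0,0,0,0,36,0,0.2,0,0,0,0,36,0,0,0,0,0,0,36,0,0,0,0,0,0,36,0,0,0,0,0,0]'
```

```text
time_s: 25.15
ee_pos: [672.9, 176.3, 81.5]
orientation: [0.707, -0.707, 0.016, -0.016]
ft_force: [-0.6, -0.3, -3.5]
finger_gap: 44.1
```

```bash
python3 -m inch '[36,0,0.3,0,0,0,0,36,0,0.3,0,0,0,0,36,0,0.2,0,0,0,0,36,0,0,0,0,0,0,36,0,0,0,0,0,0,36,0,0,0,0,0,0,36,0,0,0,0,0,0,36,0,0,0,0,0,0]'
```

```text
time_s: 25.82
ee_pos: [672.9, 176.3, 81.4]
orientation: [0.707, -0.707, 0.016, -0.016]
ft_force: [-2.8, -0.1, 5.5]
finger_gap: 43.9
```

```bash
python3 -m inch '[50,0,0,0,0,0,0,60,0,0,0,0,0,0,70,0,0,0,0,0,0,80,0,-5,0,0,0,0,80,0,-20,0,0,0,0,94,0,-30,0,0,0,0,94,0,-35,0,0,0,0,94,0,-35,0,0,0,0]'
python3 - <<'E'
from h import *
from cell import cams,r
s=r.read_state(); shift(s,[455,-290,210],-0.30)
f=cams.grab_frame('wrist'); cv2.imwrite('pics/w10.png',f['color'][:,:,::-1])
E
```

```text
time_s: 26.48
ee_pos: [672.7, 176.2, 206.5]
orientation: [-0.707, 0.707, -0.016, 0.016]
ft_force: [0.8, 1.0, -0.4]
finger_gap: 92.4
tcp [672.7 176.2 206.5] xaxis yaw -0.0449 yaxis [-1.e-03 -1.e-04 -1.e+00]
shift now-axes [-196.6   -3.2 -475.5]
turn [ 0.0003  0.2551 -0.0009] shift after turn [ -70.2   -3.5 -509.7]
```

View pics/w10.png

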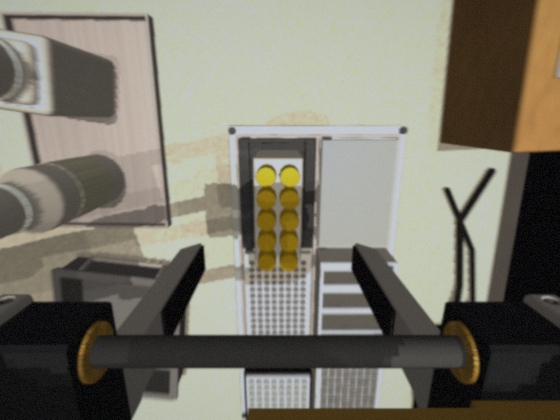

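```bash
python3 -m inch '[94,-4,-4,-20,0,0.06,0,94,-5,-4,-30,0,0.065,0,94,-5,0,-36,0,0.065,0,94,-5,0,-40,0,0.065,0,94,-5,0,-40,0,0,0,94,-5,0,-40,0,0,0,94,-5,0,-40,0,0,0,94,-5,0,-40,0,0,0]'
python3 - <<'E'
from h import *
from cell import cams,r
s=r.read_state(); shift(s,[455,-290,210],-0.30)
E
```

```text
time_s: 27.2
ee_pos: [567.6, -93.8, 213.9]
orientation: [-0.699, 0.699, -0.105, 0.106]
ft_force: [1.1, -0.1, -0.5]
finger_gap: 94.1
tcp [567.6 -93.8 213.9] xaxis yaw -0.2995 yaxis [ 1.1e-03 -3.0e-04 -1.0e+00]
shift now-axes [ -49.7    3.8 -220.7]
turn [-0.      0.0005  0.0012] shift after turn [ -49.6    3.9 -220.8]
```

```bash
python3 -m inch '[94,-8,0,-40,0,0,0,94,-8,0,-40,0,0,0,94,-8,0,-40,0,0,0,94,-8,0,-35,0,0,0,94,-8,0,-25,0,0,0,94,-5,0,-15,0,0,0,94,0,0,0,0,0,0,94,0,0,0,0,0,0]'
python3 - <<'E'
from h import *
from cell import cams,r
s=r.read_state(); shift(s,[467,-256,54],-0.30)
f=cams.grab_frame('wrist'); cv2.imwrite('pics/w11.png',f['color'][:,:,::-1]); np.save('w11T.npy',T(s))
E
```

```text
time_s: 27.87
ee_pos: [467.7, -265.8, 213.8]
orientation: [0.699, -0.699, 0.106, -0.107]
ft_force: [0.6, 0.1, -0.1]
finger_gap: 94.1
tcp [ 467.7 -265.8  213.8] xaxis yaw -0.3021 yaxis [ 1.e-03  2.e-04 -1.e+00]
shift now-axes [ -3.7 159.8   9.1]
turn [-0.0004 -0.0021  0.0009] shift after turn [ -3.5 159.8   9.1]
```

View pics/w11.png

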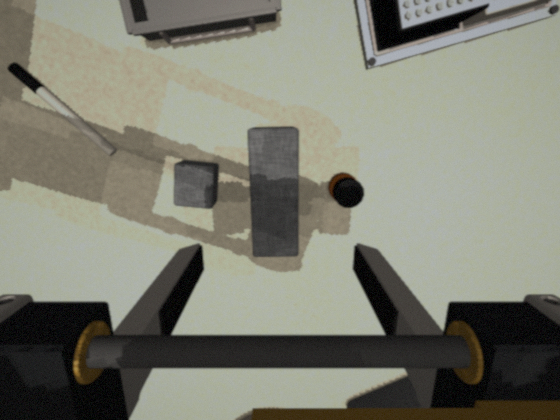

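Run:
```python
from h import *
from cell import cams,r
w=cams.grab_frame('wrist'); M=np.load('w11T.npy')
im=w['color']
cv2.imwrite('pics/w11c.png',cv2.resize(im[110:270,220:330,::-1],None,fx=3.6,fy=3.6,interpolation=cv2.INTER_CUBIC))
p=np.array([onz(w,u,v,72,M)[:2] for u,v in [(249,128),(298,127),(298.5,256),(252,256)]])
e=(p[0]+p[1]-p[2]-p[3])/2; g=(p[1]+p[2]-p[0]-p[3])/2
print(p.mean(0),np.linalg.norm(e),np.arctan2(-e[0],e[1]),np.linalg.norm(g),np.arctan2(g[1],g[0]))
```

```text
[ 469.07455624 -256.17147567] 134.38552199952457 -0.2915987129418157 48.75768729028006 -0.2925666930668161
```

View pics/w11c.png

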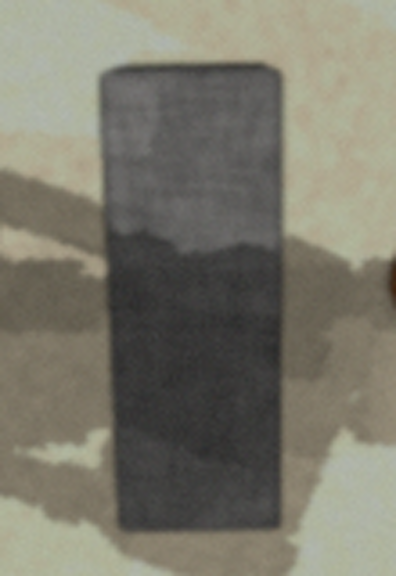

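```bash
python3 -m inch '[76,-2,10,4,0,-0.005,0,76,0,20,4,0,0,0,76,0,25,0,0,0,0,76,0,30,0,0,0,0,76,0,30,0,0,0,0,76,0,20,0,0,0,0,76,0,13,0,0,0,0,76,0,6,0,0,0,0]' 12
python3 -m inch '[76,0,3,0,0,0,0,76,0,1,0,0,0,0,60,0,0,0,0,0,0,50,0,0,0,0,0,0,40,0,0,0,0,0,0,40,0,0,0,0,0,0,40,0,0,0,0,0,0,40,0,0,0,0,0,0]' 12
python3 - <<'E'
from h import *
from cell import cams,r
s=r.read_state(); shift(s,[468,-257,55],-0.30)
E
```

```text
time_s: 28.63
ee_pos: [467.1, -254.3, 56.8]
orientation: [0.7, -0.699, 0.105, -0.102]
ft_force: [-0.3, -0.4, -0.8]
finger_gap: 76.0
time_s: 29.3
ee_pos: [468.3, -257.1, 56.3]
orientation: [-0.699, 0.7, -0.104, 0.104]
ft_force: [0.4, 0.5, 3.5]
finger_gap: 50.1
tcp [ 468.3 -257.1   56.3] xaxis yaw -0.295 yaxis [ 7.e-04 -4.e-04 -1.e+00]
shift now-axes [-0.3  1.3  0. ]
turn [0.0002 0.005  0.0008] shift after turn [-0.3  1.3  0. ]
```

```bash
python3 -m inch '[40,0,0,0,0,0,0,40,0,-5,0,0,0,0,40,0,-15,0,0,0,0,40,0,-25,0,0,0,0,40,0,-30,0,0,0,0,40,0,-20,0,0,0,0,40,0,-5,0,0,-0.05,0,40,0,0,0,0,-0.05,0]'
python3 - <<'E'
from h import *
from cell import cams,r
s=r.read_state(); shift(s,[485,-100,155],-0.157)
E
```

```text
time_s: 29.97
ee_pos: [469.5, -257.8, 158.1]
orientation: [-0.703, 0.705, -0.066, 0.07]
ft_force: [-0.1, -0.4, -0.3]
finger_gap: 49.5
tcp [ 469.5 -257.8  158.1] xaxis yaw -0.1926 yaxis [ 0.0041 -0.0028 -1.    ]
shift now-axes [-15.    2.7 157.9]
turn [ 0.0021 -0.0356  0.0045] shift after turn [ -9.3   3.1 158.3]
```

```bash
python3 -m inch '[40,-1,0,15,0,-0.037,0,40,-1,0,30,0,0,0,40,-2,0,35,0,0,0,40,-2,0,35,0,0,0,40,-2,0,30,0,0,0,40,-1,0,15,0,0,0,40,0,0,0,0,0,0,40,0,0,0,0,0,0]'
python3 - <<'E'
from h import *
from cell import cams,r
s=r.read_state(); shift(s,[500,1.4,130],-0.157)
f=cams.grab_frame('wrist'); cv2.imwrite('pics/w12.png',f['color'][:,:,::-1]); np.save('w12T.npy',T(s))
f=cams.grab_frame('top'); cv2.imwrite('pics/t12.png',cv2.resize(f['color'][160:250,260:400,::-1],None,fx=5,fy=5,interpolation=cv2.INTER_CUBIC))
E
```

```text
time_s: 30.63
ee_pos: [485.0, -97.1, 155.7]
orientation: [-0.705, 0.705, -0.055, 0.055]
ft_force: [0.3, 0.1, 0.0]
finger_gap: 49.9
tcp [485.  -97.1 155.7] xaxis yaw -0.1558 yaxis [ 2.e-04 -6.e-04 -1.e+00]
shift now-axes [-0.5 25.7 99.7]
turn [0.0005 0.0012 0.0003] shift after turn [-0.6 25.7 99.7]
```

View pics/w12.png

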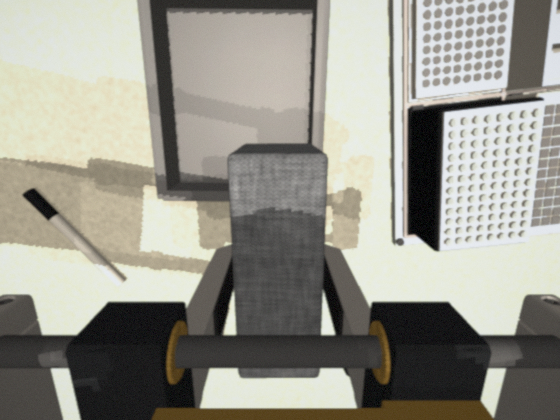

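View pics/t12.png

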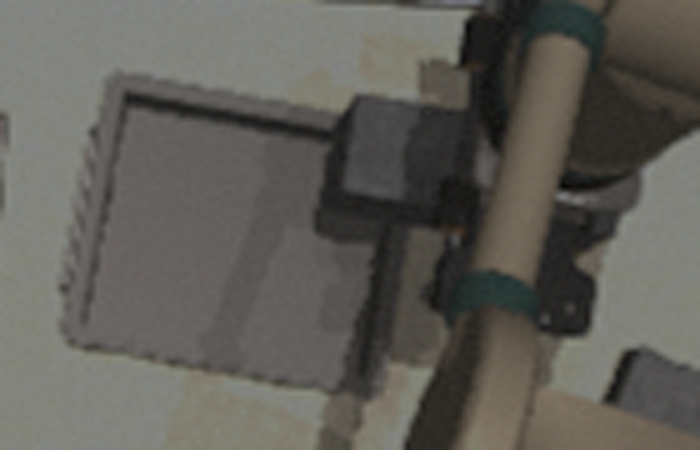

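Run:
```python
import cv2
a=cv2.imread('pics/w12.png')
cv2.imwrite('pics/w12c.png',cv2.resize(a[0:215,135:345],None,fx=2.75,fy=2.75,interpolation=cv2.INTER_CUBIC))
```

```text
(no output)
```

View pics/w12c.png

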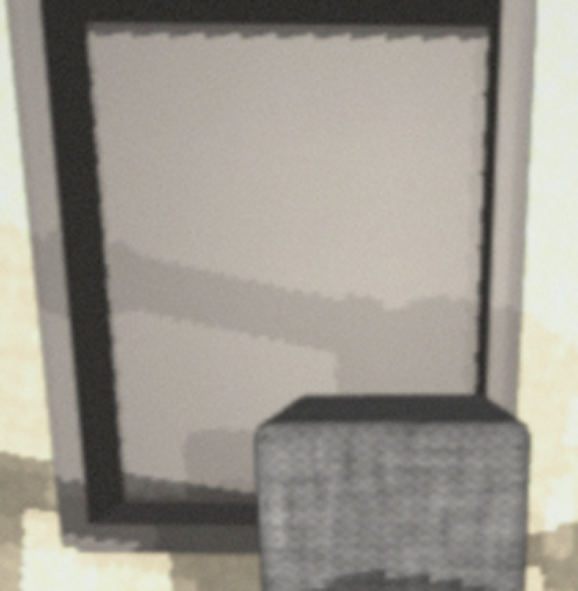

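Run:
```python
from h import *
from cell import cams
w=cams.grab_frame('wrist'); M=np.load('w12T.npy')
g=lambda u,v,z: onz(w,(u+.5)/2.75-.5+135,(v+.5)/2.75-.5,z,M)[:2]
a=-.157; ex=np.array([np.cos(a),np.sin(a)]); ey=np.array([-ex[1],ex[0]])
L=lambda p:(p@ex,p@ey)
for n,P in dict(LI=[(42,0),(88,522)],RI=[(498,0),(487,395)]).items():
    p=[g(*q,45) for q in P]; d=p[0]-p[1]; print(n,[L(x) for x in p],'yaw',np.arctan2(-d[0],d[1]))
for n,P in dict(LF=[(88,30),(122,500)],RF=[(488,40),(477,395)]).items():
    p=[g(*q,5) for q in P]; d=p[0]-p[1]; print(n,[L(x) for x in p],'yaw',np.arctan2(-d[0],d[1]))
print('front -y inner',L(g(160,523,45)),'far',L(g(290,32,5)))
# foam top as seen
for u,v in((257,430),(528,430)): print('foam',L(g(u,v,155.7-56.3+72)))
print('TCP',L(M[:2,3]), 'guess tote',L(np.array([466.4,6.7])))
```

```text
LI [(np.float64(396.43658679142453), np.float64(152.87184819694173)), (np.float64(394.54587188061447), np.float64(1.9742287452938432))] yaw -0.1695291305614726
RI [(np.float64(525.5821137738385), np.float64(153.08458709526545)), (np.float64(525.9754944439901), np.float64(43.533353489665835))] yaw -0.15340917800327164
LF [(np.float64(396.21636687636334), np.float64(157.2867957210672)), (np.float64(393.6790921005853), np.float64(1.7641414437811413))] yaw -0.17331305557350554
RF [(np.float64(526.9389116646237), np.float64(154.62962663940624)), (np.float64(526.6092990969992), np.float64(40.77250425421265))] yaw -0.15989495852270755
front -y inner (np.float64(418.47122952722185), np.float64(1.6671014620427018)) far (np.float64(462.15863012612283), np.float64(156.82174349341122))
foam (np.float64(471.9900247579364), np.float64(46.127341388460735))
foam (np.float64(519.8810169028179), np.float64(46.195337479634354))
TCP (np.float64(494.2683627345132), np.float64(-20.111422609057357)) guess tote (np.float64(459.61606673339764), np.float64(79.54194617006151))
```

```bash
python3 -m inch '[40,0,0,15,0,0.001,0,40,-0.5,0,28,0,0,0,40,0,0,28,0,0,0,40,0,0,18,0,0,0,40,0,0,9,0,0,0,40,0,0,2,0,0,0,40,0,10,0,0,0,0,40,0,10,0,0,0,0]'
python3 -m inch '[40,0,10,0,0,0,0,40,0,10,0,0,0,0,40,0,5,0,0,0,0,40,0,0,0,0,0,0,40,0,0,0,0,0,0,40,0,0,0,0,0,0,40,0,0,0,0,0,0,40,0,0,0,0,0,0]'
python3 - <<'E'
from h import *
from cell import cams,r
s=r.read_state(); shift(s,[499.9,1.5,61.3],-0.157)
f=cams.grab_frame('wrist'); cv2.imwrite('pics/w13.png',f['color'][:,:,::-1]); np.save('w13T.npy',T(s))
f=cams.grab_frame('side'); cv2.imwrite('pics/s13.png',cv2.resize(f['color'][120:300,200:440,::-1],None,fx=3,fy=3))
E
```

```text
time_s: 31.45
ee_pos: [500.7, 0.0, 135.3]
orientation: [-0.705, 0.705, -0.056, 0.057]
ft_force: [0.1, -0.5, -0.5]
finger_gap: 50.0
time_s: 32.12
ee_pos: [500.7, 1.2, 111.2]
orientation: [-0.705, 0.705, -0.056, 0.057]
ft_force: [0.2, 0.9, -0.6]
finger_gap: 49.8
tcp [500.7   1.2 111.2] xaxis yaw -0.1588 yaxis [ 1.2e-03 -1.0e-04 -1.0e+00]
shift now-axes [-0.9 49.9  0.1]
turn [-0.0001 -0.0018  0.0012] shift after turn [-0.9 49.9  0.2]
```

View pics/w13.png

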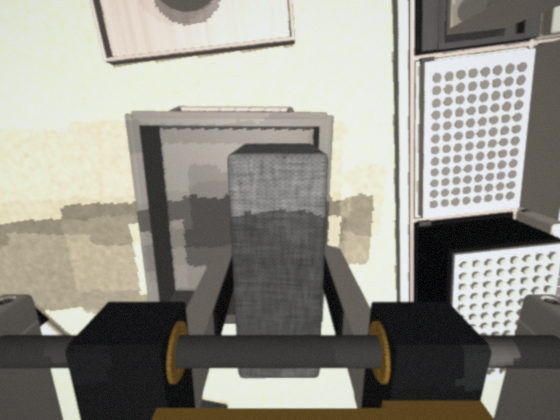

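View pics/s13.png

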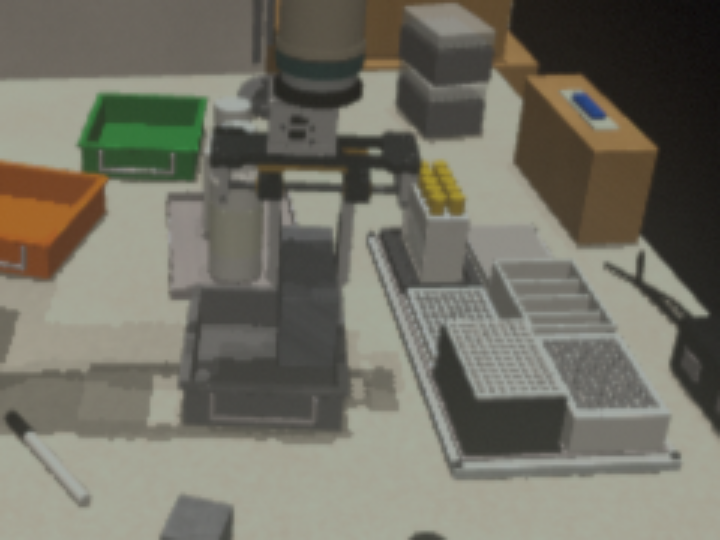

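```bash
python3 -m inch '[40,-0.7,5,0,0,0,0,40,0,10,0,0,0,0,40,0,10,0,0,0,0,40,0,8,0,0,0,0,40,0,6,0,0,0,0,40,0,4,0,0,0,0,40,0,2,0,0,0,0,40,0,0,0,0,0,0]'
python3 -m inch '[40,0,1,0,0,0,0,40,0,1,0,0,0,0,40,0,0.5,0,0,0,0,40,0,0.5,0,0,0,0,40,0,0.3,0,0,0,0,40,0,0,0,0,0,0,40,0,0,0,0,0,0,40,0,0,0,0,0,0]'
```

```text
time_s: 32.88
ee_pos: [499.4, 1.4, 65.0]
orientation: [0.705, -0.705, 0.056, -0.056]
ft_force: [0.2, -0.3, -0.0]
finger_gap: 49.9
time_s: 33.55
ee_pos: [499.7, 1.4, 62.4]
orientation: [0.705, -0.705, 0.056, -0.056]
ft_force: [0.0, -0.3, -0.3]
finger_gap: 49.9
```

```bash
python3 -m inch '[40,0,0.4,0,0,0,0,40,0,0.4,0,0,0,0,40,0,0.4,0,0,0,0,40,0,0.3,0,0,0,0,40,0,0,0,0,0,0,40,0,0,0,0,0,0,40,0,0,0,0,0,0,40,0,0,0,0,0,0]'
```

```text
time_s: 34.22
ee_pos: [499.6, 1.4, 61.3]
orientation: [0.705, -0.705, 0.056, -0.056]
ft_force: [-2.3, 0.4, 5.1]
finger_gap: 50.1
```

Contact at the predicted height. Release and rise, then look.

```bash
python3 -m inch '[55,0,0,0,0,0,0,60,0,0,0,0,0,0,70,0,0,0,0,0,0,74,0,0,0,0,0,0,74,0,-8,0,0,0,0,74,0,-25,0,0,0,0,94,0,-38,0,0,0,0,94,0,-40,0,0,0,0]'
python3 -m inch '[94,0,-30,-10,0,0,0,94,0,-20,-20,0,0,0,94,0,0,-20,0,0,0,94,0,0,-10,0,0,0,94,0,0,0,0,0,0,94,0,0,0,0,0,0,94,0,0,0,0,0,0,94,0,0,0,0,0,0]'
python3 - <<'E'
from h import *
from cell import cams,r
s=r.read_state(); shift(s,[462,204,230],-0.157)
f=cams.grab_frame('wrist'); cv2.imwrite('pics/w14.png',f['color'][:,:,::-1]); np.save('w14T.npy',T(s))
E
```

```text
time_s: 34.88
ee_pos: [498.4, 1.5, 172.4]
orientation: [0.705, -0.705, 0.057, -0.055]
ft_force: [0.0, -0.9, -0.8]
finger_gap: 83.7
time_s: 35.55
ee_pos: [489.7, -57.0, 221.0]
orientation: [0.705, -0.705, 0.057, -0.055]
ft_force: [0.7, 0.7, 0.9]
finger_gap: 94.1
tcp [489.7 -57.  221. ] xaxis yaw -0.1582 yaxis [-0.0017  0.0011 -1.    ]
shift now-axes [-68.5  -8.6 253.3]
turn [-0.0008 -0.0012 -0.0019] shift after turn [-68.2  -9.  253.4]
```

View pics/w14.png

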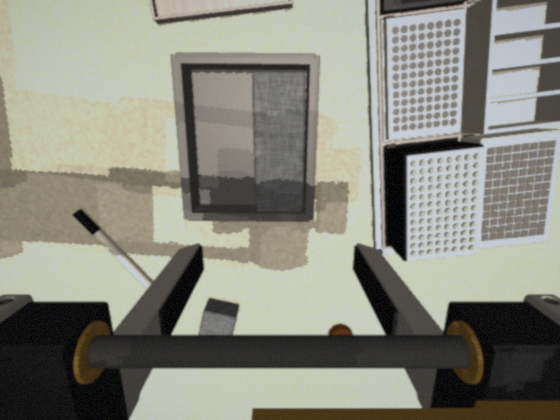

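```bash
python3 -m inch '[94,-6,-4,20,-0.001,-0.001,-0.002,94,-9,-5,32,0,0,0,94,-10,-3,36,0,0,0,94,-11,0,40,0,0,0,94,-11,0,40,0,0,0,94,-10,0,38,0,0,0,94,-7,0,27,0,0,0,94,-4,0,16,0,0,0]'
python3 -m inch '[94,0,0,4,0,0,0,94,0,0,0,0,0,0,94,0,0,0,0,0,0,94,0,0,0,0,0,0,94,0,0,0,0,0,0,94,0,0,0,0,0,0,94,0,0,0,0,0,0,94,0,0,0,0,0,0]'
python3 - <<'E'
from h import *
from cell import cams,r
s=r.read_state(); shift(s,[462.3,204.4,151],-0.157)
f=cams.grab_frame('wrist'); cv2.imwrite('pics/w15.png',f['color'][:,:,::-1]); print(proj(f,[462.3,204.4,171],T(s)))
E
```

```text
time_s: 36.27
ee_pos: [460.9, 202.6, 233.2]
orientation: [0.705, -0.705, 0.054, -0.055]
ft_force: [0.6, 0.1, -0.1]
finger_gap: 93.9
time_s: 36.93
ee_pos: [462.9, 202.1, 233.6]
orientation: [-0.704, 0.705, -0.055, 0.057]
ft_force: [0.2, -0.1, -0.3]
finger_gap: 94.1
tcp [462.9 202.1 233.6] xaxis yaw -0.159 yaxis [ 0.002  -0.0013 -1.    ]
shift now-axes [-1.2 82.6  2.3]
turn [ 0.001  -0.002   0.0021] shift after turn [-1.  82.6  2.2]
(np.float64(273.88060824060904), np.float64(227.51937850832496))
```

View pics/w15.png

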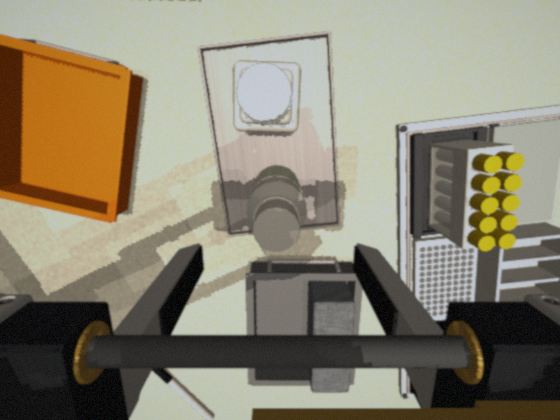

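```bash
python3 -m inch '[94,-1,12,2.2,0.001,-0.001,0.002,94,0,18,0,0,0,0,94,0,18,0,0,0,0,94,0,16,0,0,0,0,94,0,10,0,0,0,0,94,0,5,0,0,0,0,94,0,3,0,0,0,0,94,0,0,0,0,0,0]'
python3 -m inch '[60,0,0,0,0,0,0,50,0,0,0,0,0,0,40,0,0,0,0,0,0,30,0,0,0,0,0,0,30,0,0,0,0,0,0,30,0,0,0,0,0,0,30,0,0,0,0,0,0,30,0,0,0,0,0,0]' 25
python3 -m inch '[30,0,0,0,0,0,0,30,0,0,0,0,0,0,30,0,0,0,0,0,0,30,0,-4,0,0,0,0,30,0,-10,0,0,0,0,30,0,-15,0,0,0,0,30,0,-20,0,0,0,0,30,0,-25,0,0,0,0]'
python3 - <<'E'
from h import *
from cell import cams,r
s=r.read_state(); shift(s,[433.2,-25.7,225],-0.157)
E
```

```text
time_s: 37.65
ee_pos: [462.3, 205.0, 151.4]
orientation: [0.705, -0.705, 0.055, -0.055]
ft_force: [0.6, -0.3, -0.6]
finger_gap: 94.1
time_s: 38.32
ee_pos: [462.2, 205.0, 151.6]
orientation: [0.705, -0.705, 0.055, -0.055]
ft_force: [0.0, -0.1, -0.5]
finger_gap: 44.3
time_s: 38.98
ee_pos: [460.8, 204.6, 225.3]
orientation: [-0.704, 0.705, -0.057, 0.054]
ft_force: [0.2, 0.4, -4.4]
finger_gap: 37.8
tcp [460.8 204.6 225.3] xaxis yaw -0.157 yaxis [-0.0038 -0.0011 -1.    ]
shift now-axes [   8.7    0.6 -231.8]
turn [ 0.0017  0.     -0.0036] shift after turn [   8.7    0.3 -231.8]
```

```bash
python3 -m inch '[30,1,0,-15,0,0,0,30,1,0,-30,0,0,0,30,1.2,0,-35,0,0,0,30,1.3,0,-40,0,0,0,30,1.2,0,-40,0,0,0,30,1,0,-35,0,0,0,30,1,0,-24,0,0,0,30,1,0,-12,0,0,0]'
python3 -m inch '[30,0,0,0,0,0,0,30,0,10,0,0,0,0,30,0,10,0,0,0,0,30,0,0,0,0,0,0,30,0,0,0,0,0,0,30,0,0,0,0,0,0,30,0,0,0,0,0,0,30,0,0,0,0,0,0]'
python3 - <<'E'
from h import *
from cell import cams,r
s=r.read_state(); shift(s,[433.2,-25.1,153.6],-0.157)
E
```

```text
time_s: 39.65
ee_pos: [433.7, -27.6, 225.9]
orientation: [-0.704, 0.706, -0.057, 0.056]
ft_force: [0.4, 0.5, -4.3]
finger_gap: 37.7
time_s: 40.32
ee_pos: [435.1, -24.1, 205.9]
orientation: [0.705, -0.705, 0.055, -0.055]
ft_force: [0.5, -0.2, -4.6]
finger_gap: 37.8
tcp [435.1 -24.1 205.9] xaxis yaw -0.1561 yaxis [ 9.e-04  0.e+00 -1.e+00]
shift now-axes [-1.7 52.3 -1.2]
turn [-0.0001  0.0009  0.0009] shift after turn [-1.7 52.3 -1.2]
```

```bash
python3 -m inch '[30,-1,0,-1,0,0,0.001,30,-0.7,0,0,0,0,0,30,0,8,0,0,0,0,30,0,14,0,0,0,0,30,0,12,0,0,0,0,30,0,8,0,0,0,0,30,0,4,0,0,0,0,30,0,2,0,0,0,0]'
python3 - <<'E'
from h import *
from cell import cams,r
s=r.read_state(); shift(s,[433.2,-25.1,153.6],-0.157); print(s['ft_force'])
f=cams.grab_frame('side'); cv2.imwrite('pics/s16.png',cv2.resize(f['color'][120:300,200:440,::-1],None,fx=3,fy=3))
E
```

```text
time_s: 40.98
ee_pos: [432.3, -25.2, 156.7]
orientation: [0.705, -0.705, 0.056, -0.055]
ft_force: [-0.4, -0.3, -4.2]
finger_gap: 37.6
tcp [432.3 -25.2 156.7] xaxis yaw -0.157 yaxis [-2.4e-03  5.0e-04 -1.0e+00]
shift now-axes [0.8 3.1 0.2]
turn [-0.0002 -0.     -0.0024] shift after turn [0.8 3.1 0.2]
[-0.35248646 -0.2996224  -4.18334507]
```

View pics/s16.png

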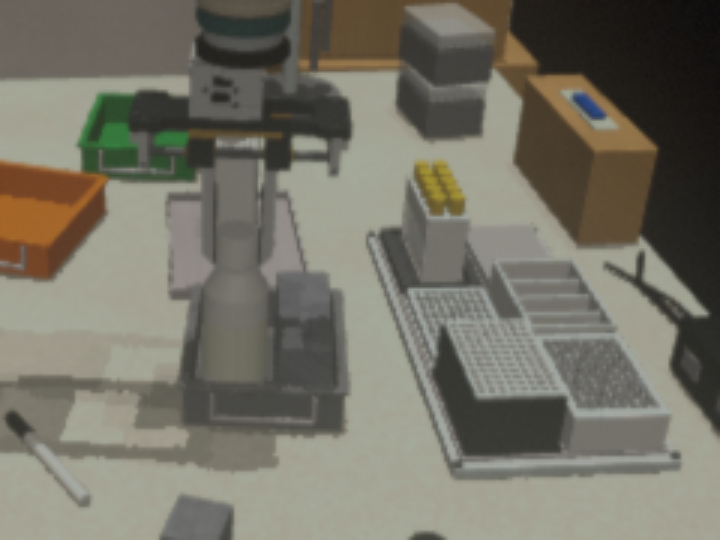

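```bash
python3 -m inch '[30,0,0.5,0,0,0,0,30,0,0.5,0,0,0,0,30,0,0.3,0,0,0,0,30,0,0,0,0,0,0,30,0,0,0,0,0,0,30,0,0,0,0,0,0,30,0,0,0,0,0,0,30,0,0,0,0,0,0]'
```

```text
time_s: 41.7
ee_pos: [432.8, -25.2, 156.3]
orientation: [0.705, -0.705, 0.056, -0.055]
ft_force: [0.0, -1.0, -4.8]
finger_gap: 37.9
```

```bash
python3 -m inch '[30,0,0.7,0,0,0,0,30,0,0.6,0,0,0,0,30,0,0.5,0,0,0,0,30,0,0.4,0,0,0,0,30,0,0.2,0,0,0,0,30,0,0,0,0,0,0,30,0,0,0,0,0,0,30,0,0,0,0,0,0]'
```

```text
time_s: 42.37
ee_pos: [432.8, -25.2, 153.8]
orientation: [0.705, -0.705, 0.056, -0.055]
ft_force: [0.0, 0.4, -4.3]
finger_gap: 37.5
```

```bash
python3 -m inch '[30,0,0.3,0,0,0,0,30,0,0.2,0,0,0,0,30,0,0,0,0,0,0,30,0,0,0,0,0,0,30,0,0,0,0,0,0,30,0,0,0,0,0,0,30,0,0,0,0,0,0,30,0,0,0,0,0,0]'
```

```text
time_s: 43.03
ee_pos: [432.9, -25.2, 153.6]
orientation: [0.705, -0.705, 0.056, -0.055]
ft_force: [-0.3, 0.2, 0.4]
finger_gap: 37.6
```

```bash
python3 -m inch '[45,0,0,0,0,0,0,55,0,0,0,0,0,0,65,0,0,0,0,0,0,94,0,0,0,0,0,0,94,0,-10,0,0,0,0,94,0,-25,0,0,0,0,94,0,-30,0,0,0,0,94,0,-20,0,0,0,0]'
python3 - <<'E'
from h import *
from cell import cams,r
s=r.read_state(); shift(s,[469.2,304.8,225],-0.157)
f=cams.grab_frame('wrist'); cv2.imwrite('pics/w17.png',f['color'][:,:,::-1])
E
```

```text
time_s: 43.7
ee_pos: [433.6, -25.4, 240.4]
orientation: [-0.705, 0.705, -0.055, 0.056]
ft_force: [1.1, -0.2, 0.1]
finger_gap: 87.4
tcp [433.6 -25.4 240.4] xaxis yaw -0.1569 yaxis [ 1.3e-03 -3.0e-04 -1.0e+00]
shift now-axes [-16.4  15.3 331.7]
turn [0.0001 0.0001 0.0013] shift after turn [-16.5  15.4 331.7]
```

View pics/w17.png

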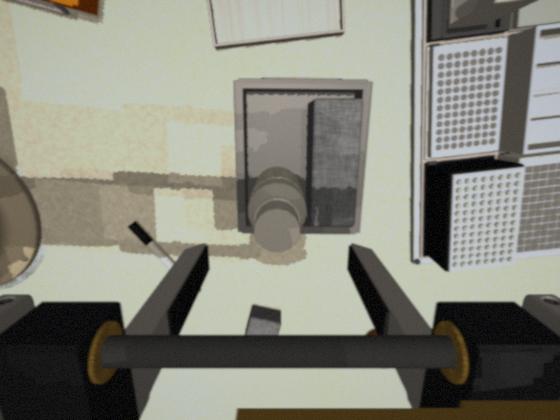

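```bash
python3 -m inch '[94,-1,0,20,0,0,0.001,94,-2,0,35,0,0,0,94,-2,0,40,0,0,0,94,-2,0,41,0,0,0,94,-2,0,41,0,0,0,94,-2,0,41,0,0,0,94,-2,0,41,0,0,0,94,-2,0,35,0,0,0]'
python3 -m inch '[94,-1,0,24,0,0,0,94,0,5,10,0,0,0,94,0,5,3,0,0,0,94,0,0,0,0,0,0,94,0,0,0,0,0,0,94,0,0,0,0,0,0,94,0,0,0,0,0,0,94,0,0,0,0,0,0]'
python3 - <<'E'
from h import *
from cell import cams,r
s=r.read_state(); shift(s,[469.2,304.8,132.7],-0.157)
f=cams.grab_frame('wrist'); cv2.imwrite('pics/w18.png',f['color'][:,:,::-1]); print(proj(f,[469.2,304.8,155],T(s)))
E
```

```text
time_s: 44.42
ee_pos: [463.8, 270.2, 237.9]
orientation: [0.705, -0.705, 0.056, -0.054]
ft_force: [-0.0, -0.8, 0.5]
finger_gap: 93.7
time_s: 45.08
ee_pos: [469.0, 303.1, 228.8]
orientation: [0.705, -0.705, 0.056, -0.055]
ft_force: [-0.6, 0.7, -0.4]
finger_gap: 93.8
tcp [469.  303.1 228.8] xaxis yaw -0.1584 yaxis [-1.3e-03  5.0e-04 -1.0e+00]
shift now-axes [ 0.1 96.1  1.7]
turn [-0.0003 -0.0014 -0.0014] shift after turn [-0.  96.1  1.7]
(np.float64(275.501260596166), np.float64(223.66353995547533))
```

View pics/w18.png

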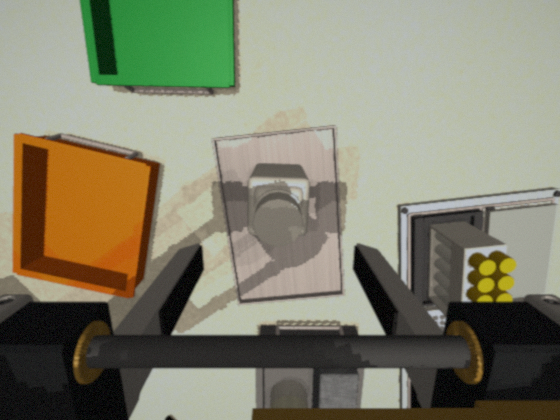

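```bash
python3 -m inch '[94,0,14,1.7,0,0,0,94,0,20,0,0,0,0,94,0,20,0,0,0,0,94,0,18,0,0,0,0,94,0,13,0,0,0,0,94,0,7,0,0,0,0,94,0,3.5,0,0,0,0,94,0,0,0,0,0,0]'
python3 -m inch '[60,0,0,0,0,0,0,50,0,0,0,0,0,0,40,0,0,0,0,0,0,30,0,0,0,0,0,0,30,0,0,0,0,0,0,30,0,0,0,0,0,0,30,0,0,0,0,0,0,30,0,0,0,0,0,0]' 25
python3 -m inch '[30,0,0,0,0,0,0,30,0,0,0,0,0,0,30,0,0,0,0,0,0,30,0,-4,0,0,0,0,30,0,-10,0,0,0,0,30,0,-15,0,0,0,0,30,0,-20,0,0,0,0,30,0,-25,0,0,0,0]'
python3 - <<'E'
from h import *
from cell import cams,r
s=r.read_state(); shift(s,[445.4,49.2,205],-0.157)
E
```

```text
time_s: 45.8
ee_pos: [468.8, 305.6, 132.6]
orientation: [-0.705, 0.705, -0.056, 0.055]
ft_force: [0.2, 0.6, -0.4]
finger_gap: 94.2
time_s: 46.47
ee_pos: [468.8, 305.9, 132.9]
orientation: [0.705, -0.705, 0.056, -0.055]
ft_force: [-0.3, -0.2, 0.0]
finger_gap: 43.8
time_s: 47.13
ee_pos: [467.5, 305.2, 206.4]
orientation: [-0.704, 0.706, -0.057, 0.053]
ft_force: [0.2, 0.3, -4.8]
finger_gap: 41.9
tcp [467.5 305.2 206.4] xaxis yaw -0.1569 yaxis [-0.0061 -0.0015 -1.    ]
shift now-axes [  18.1    1.9 -256.3]
turn [ 0.0025  0.0001 -0.0057] shift after turn [  18.2    1.4 -256.3]
```

```bash
python3 -m inch '[30,1,0,-15,0,0,0,30,2,0,-30,0,0,0,30,3,0,-38,0,0,0,30,3,0,-40,0,0,0,30,3,0,-40,0,0,0,30,2,0,-38,0,0,0,30,2,0,-28,0,0,0,30,1,0,-15,0,0,0]'
python3 -m inch '[30,0,0,-8,0,0,0,30,0,0,-2,0,0,0,30,0,0,0,0,0,0,30,0,5,0,0,0,0,30,0,5,0,0,0,0,30,0,0,0,0,0,0,30,0,0,0,0,0,0,30,0,0,0,0,0,0]'
python3 - <<'E'
from h import *
from cell import cams,r
s=r.read_state(); shift(s,[445.2,50.2,134.9],-0.157)
f=cams.grab_frame('top'); cv2.imwrite('pics/t19.png',cv2.resize(f['color'][160:260,240:400,::-1],None,fx=5,fy=5,interpolation=cv2.INTER_CUBIC))
f=cams.grab_frame('side'); cv2.imwrite('pics/s19.png',cv2.resize(f['color'][120:300,200:440,::-1],None,fx=3,fy=3))
f=cams.grab_frame('wrist'); cv2.imwrite('pics/w19.png',f['color'][:,:,::-1])
E
```

```text
time_s: 47.8
ee_pos: [445.3, 58.0, 205.8]
orientation: [-0.704, 0.706, -0.058, 0.055]
ft_force: [-0.2, 1.2, -4.4]
finger_gap: 41.4
time_s: 48.47
ee_pos: [446.1, 52.9, 196.6]
orientation: [0.705, -0.705, 0.056, -0.054]
ft_force: [0.1, 0.1, -5.0]
finger_gap: 41.7
tcp [446.1  52.9 196.6] xaxis yaw -0.1557 yaxis [-2.3e-03  5.0e-04 -1.0e+00]
shift now-axes [-0.3 61.7 -2.8]
turn [-0.0001  0.0013 -0.0024] shift after turn [-0.4 61.7 -2.8]
```

View pics/s19.png

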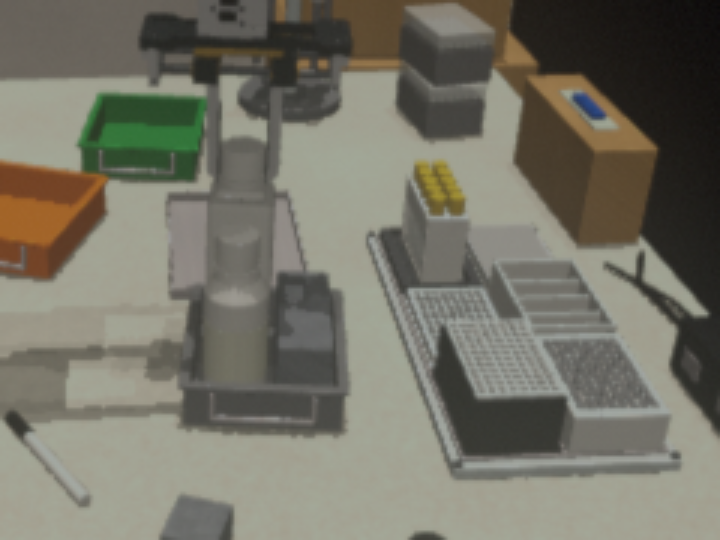

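View pics/w19.png

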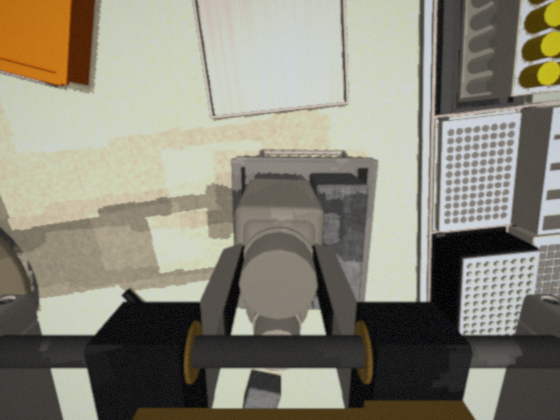

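```bash
python3 -m inch '[30,-0.4,0,-2.5,0,0.001,-0.002,30,0,6,0,0,0,0,30,0,10,0,0,0,0,30,0,8,0,0,0,0,30,0,4,0,0,0,0,30,0,2,0,0,0,0,30,0,0,0,0,0,0,30,0,0,0,0,0,0]'
python3 - <<'E'
from h import *
from cell import cams,r
s=r.read_state(); shift(s,[445.2,50.2,134.9],-0.157); print(s['ft_force'])
f=cams.grab_frame('wrist'); cv2.imwrite('pics/w20.png',f['color'][:,:,::-1])
E
```

```text
time_s: 49.28
ee_pos: [445.5, 49.9, 166.9]
orientation: [0.705, -0.705, 0.056, -0.056]
ft_force: [0.6, 0.1, -3.9]
finger_gap: 41.5
tcp [445.5  49.9 166.9] xaxis yaw -0.158 yaxis [ 2.e-04  1.e-04 -1.e+00]
shift now-axes [-0.3 32.   0.3]
turn [-0.0001 -0.001   0.0002] shift after turn [-0.3 32.   0.3]
[ 0.64590938  0.08718843 -3.91205013]
```

View pics/w20.png

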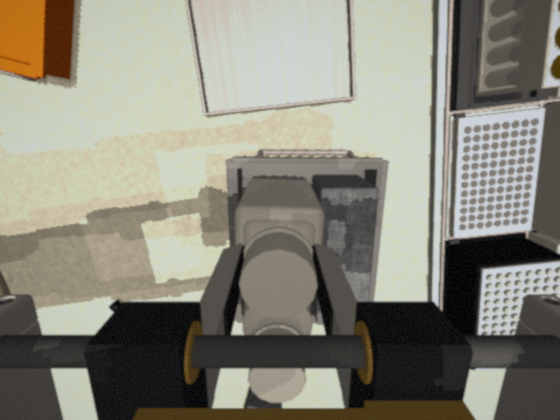

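Bottle base lies clear between wall and foam. Lower on.

```bash
python3 -m inch '[30,0,4,0,0,0,0,30,0,7,0,0,0,0,30,0,7,0,0,0,0,30,0,4,0,0,0,0,30,0,3,0,0,0,0,30,0,2,0,0,0,0,30,0,1,0,0,0,0,30,0,0,0,0,0,0]'
python3 -m inch '[30,0,1,0,0,0,0,30,0,0.7,0,0,0,0,30,0,0.5,0,0,0,0,30,0,0.3,0,0,0,0,30,0,0,0,0,0,0,30,0,0,0,0,0,0,30,0,0,0,0,0,0,30,0,0,0,0,0,0]'
```

```text
time_s: 50.0
ee_pos: [445.2, 49.9, 138.6]
orientation: [0.705, -0.705, 0.056, -0.056]
ft_force: [0.4, 0.0, -4.5]
finger_gap: 41.9
time_s: 50.67
ee_pos: [445.3, 49.9, 136.3]
orientation: [0.705, -0.705, 0.056, -0.056]
ft_force: [0.6, 0.5, -3.9]
finger_gap: 41.8
```

```bash
python3 -m inch '[30,0,0.5,0,0,0,0,30,0,0.4,0,0,0,0,30,0,0.3,0,0,0,0,30,0,0.2,0,0,0,0,30,0,0,0,0,0,0,30,0,0,0,0,0,0,30,0,0,0,0,0,0,30,0,0,0,0,0,0]'
```

```text
time_s: 51.33
ee_pos: [445.3, 50.0, 135.0]
orientation: [0.705, -0.705, 0.056, -0.056]
ft_force: [0.2, 0.3, -3.4]
finger_gap: 41.4
```

```bash
python3 -m inch '[30,0,0.3,0,0,0,0,30,0,0.2,0,0,0,0,30,0,0,0,0,0,0,30,0,0,0,0,0,0,30,0,0,0,0,0,0,30,0,0,0,0,0,0,30,0,0,0,0,0,0,30,0,0,0,0,0,0]'
```

```text
time_s: 52.0
ee_pos: [445.4, 50.1, 134.9]
orientation: [0.705, -0.705, 0.056, -0.056]
ft_force: [-0.7, 1.3, 5.3]
finger_gap: 41.5
```

Contact at the predicted height; release, rise and back off for checks.

```bash
python3 -m inch '[50,0,0,0,0,0,0,60,0,0,0,0,0,0,70,0,0,0,0,0,0,90,0,0,0,0,0,0,94,0,-10,0,0,0,0,94,0,-25,0,0,0,0,94,0,-35,0,0,0,0,94,0,-40,0,0,0,0]'
python3 -m inch '[94,0,-20,-10,0,0,0,94,0,0,-30,0,0,0,94,0,0,-35,0,0,0,94,0,0,-20,0,0,0,94,0,0,0,0,0,0,94,0,0,0,0,0,0,94,0,0,0,0,0,0,94,0,0,0,0,0,0]'
python3 - <<'E'
from h import *
from cell import cams,r
s=r.read_state(); shift(s,[445.2,50.2,134.9],-0.157)
f=cams.grab_frame('wrist'); cv2.imwrite('pics/w21.png',f['color'][:,:,::-1]); np.save('w21T.npy',T(s))
cv2.imwrite('pics/w21c.png',cv2.resize(f['color'][30:260,190:400,::-1],None,fx=2.6,fy=2.6,interpolation=cv2.INTER_CUBIC))
E
```

```text
time_s: 52.67
ee_pos: [443.9, 49.8, 244.1]
orientation: [-0.705, 0.705, -0.057, 0.054]
ft_force: [1.1, -0.9, 0.3]
finger_gap: 91.5
time_s: 53.33
ee_pos: [430.4, -42.9, 264.2]
orientation: [0.705, -0.705, 0.056, -0.055]
ft_force: [0.5, 0.2, -0.1]
finger_gap: 93.9
tcp [430.4 -42.9 264.2] xaxis yaw -0.1569 yaxis [-2.e-04  8.e-04 -1.e+00]
shift now-axes [1.000e-01 1.294e+02 9.420e+01]
turn [-0.0008  0.0001 -0.0003] shift after turn [  0.  129.3  94.3]
```

View pics/w21c.png

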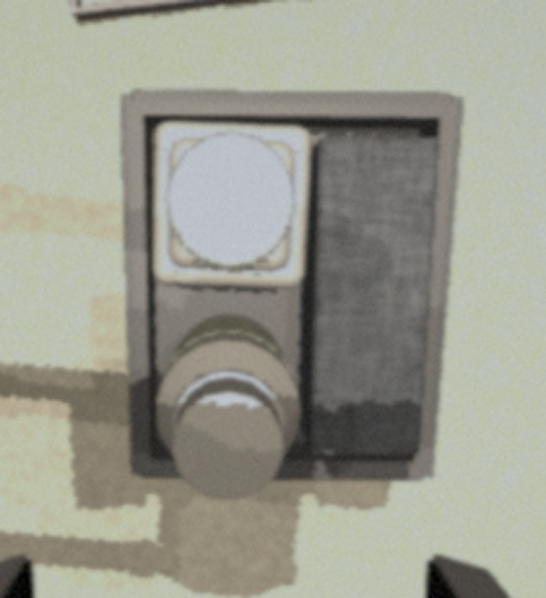

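```bash
python3 -m inch '[94,-20,0,-15,0,0,0,94,-30,0,-30,0,0,0,94,-30,0,-40,0,0,0,94,-30,0,-40,0,0,0,94,-30,0,-40,0,0,0,94,-20,0,-40,0,0,0,94,-10,0,-20,0,0,0,94,0,0,0,0,0,0]'
python3 -m inch '[94,0,0,0,0,0,0,94,0,0,0,0,0,0,94,0,0,0,0,0,0,94,0,0,0,0,0,0,94,0,0,0,0,0,0,94,0,0,0,0,0,0,94,0,0,0,0,0,0,94,0,0,0,0,0,0]'
python3 - <<'E'
from h import *
from cell import cams,r
w=cams.grab_frame('wrist'); M=np.load('w21T.npy')
g=lambda u,v,z: onz(w,(u+.5)/2.6-.5+190,(v+.5)/2.6-.5+30,z,M)[:2].round(1)
print('w sq',g(230,199,157),'was 447,50.2; rd',g(229,445,173),'was 434.1,-24.0')
f=cams.grab_frame('top'); a=f['color'][:,:,::-1]; cv2.imwrite('pics/t22.png',a)
cv2.imwrite('pics/t22c.png',cv2.resize(a[165:250,165:350],None,fx=4.3,fy=4.3,interpolation=cv2.INTER_CUBIC))
f=cams.grab_frame('side'); cv2.imwrite('pics/s22.png',f['color'][:,:,::-1])
b=cv2.imread('pics/top0.png')
cv2.imwrite('pics/cmp.png',cv2.resize(np.hstack([b[80:260,215:440],a[80:260,215:440]]),None,fx=1.75,fy=1.75,interpolation=cv2.INTER_CUBIC))
E
```

```text
time_s: 54.05
ee_pos: [245.8, -221.7, 264.6]
orientation: [-0.704, 0.706, -0.058, 0.057]
ft_force: [-0.3, 0.2, -0.5]
finger_gap: 93.8
time_s: 54.72
ee_pos: [247.6, -218.8, 264.4]
orientation: [0.705, -0.705, 0.055, -0.055]
ft_force: [-0.2, -0.0, 0.2]
finger_gap: 94.1
w sq [447.4  50. ] was 447,50.2; rd [434.9 -26.8] was 434.1,-24.0
```

View pics/cmp.png

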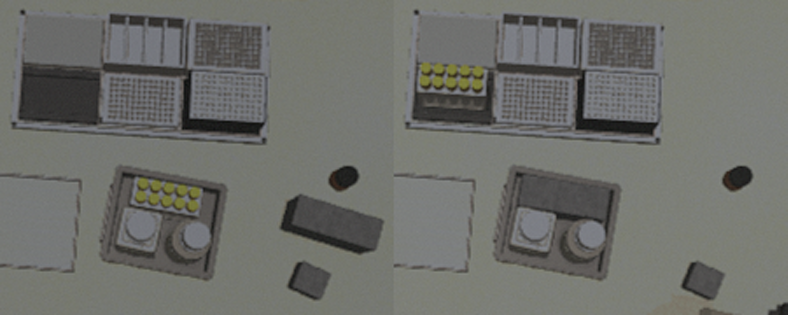

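View pics/t22c.png

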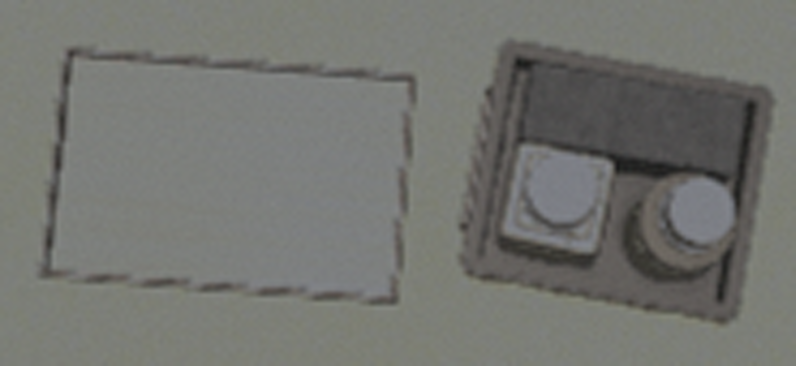

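View pics/s22.png

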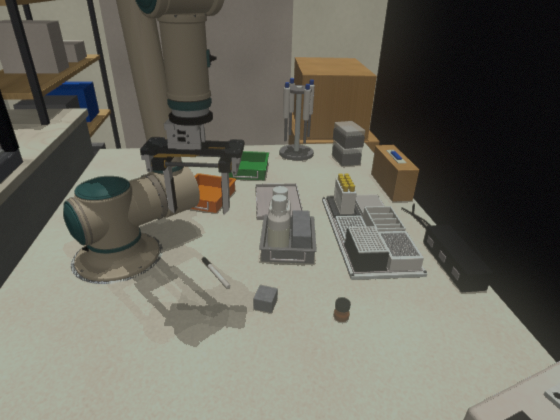

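Run:
```python
from cell import ticket
print(ticket.close_job())
```

```text
the job is handed in; nothing more can be done
None
```

The job is done and handed in at about 55 s of the 141 s allowed. I stood both bottles on the drip tray, then set the rack in the empty nest. The long foam brick went into the gap in the grey tote, and each bottle then went back to its own place.

- **Setting down:** I lowered the rack, foam and bottles until the force reading showed contact, then opened the fingers. Contact came within about 0.3 mm of the calculated height each time, which fits the rack sitting on the pocket floor rather than on the rim.
- **Square bottle:** it is back within about 1 mm of where it started, in both the top and wrist views.
- **Round bottle:** it is about 2 mm off along y. The top view shows roughly 1.7 mm and the wrist view about 2.8 mm, so the two disagree by about 1 mm.
- **Foam and rack:** pictures show the foam lying along the back of the tote and the rack upright in the nest.
- **Bystanders:** the microplate, jar and offcut look unmoved in the before and after top pictures. I compared these by eye and did not measure them.
- **Camera disagreement:** the top and wrist cameras differed by 3–5 mm. I used values between the two and checked them against the grasps. No check failed.

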